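# Clamp a filter funnel onto the vacuum manifold and open the valve

### The arm

A 6-joint arm with a two-finger parallel gripper is mounted at the origin on the work surface. World frame = base frame: x ahead of the robot, y to its left, z up, the work surface at z = 0. Lengths are in m, angles in rad, forces in N, time in s.
With the tool pointing down it reaches from about 0.375 to 0.975 m from the base axis. Payload 3.8 kg.
Tool frame: the origin (TCP) lies midway between the tips of the shut fingers; the grasp point (between the pads) lies 19 mm behind it; z points along the fingers, y is the direction in which the jaws open and shut (so a half turn about z gives the same grasp; the last joint's range is limited). The gripper opens to 88 mm and grips with 3 to 60 N. Pads are 18 mm wide; open, the fingers measure 123 mm over their backs; the gripper's body (75 mm by 187 mm) begins 45 mm behind the grasp point.
Start: joints at [1.156, 0.264, 1.604, -0, 1.274, -0.037], TCP at [0.249, 0.627, 0.239] pointing down, gripper open.
Joint ranges: [-2.63, 2.63], [-0.94, 2.18], [0.31, 2.57], [-1.31, 4.45], [0, 2.66], [-2.55, 2.55]. Speed limits (rad/s): [2.57, 2.57, 3.14, 3.14, 3.14, 3.14].

### API

Orientations are given as [roll, pitch, yaw] about the fixed x, y, z axes, in that order (R = Rz(yaw) Ry(pitch) Rx(roll)).
In Python, from rig import robot gives the robot as it stands.
- The arm moves only by the shell command python3 -m jog 'ROWS' [FORCE]. ROWS is JSON, a list of rows, each an object with "hand": the finger opening in m, from 0 to 0.0881; "travel": the shift along the tool's x, y, z in m, a list of three; "turn": the turn about the tool's z in rad. A call has 1 to 8 rows; each row is the pose to reach, as a shift and turn from the pose measured when the call began, along the tool's axes at that moment; what a row does not reach only later rows make up. A row lasts 1/8 s, in which the tool goes at most 62.5 mm and 10.7 degrees, less where a joint would pass 70% of its speed; a pose out of reach is approached as far as the arm can. A call with a gripper value outside its range is refused whole. The fingers move at their own pace and stop on an object; FORCE is the grip in N (left out, the last holds). Time passes only in rows, so rows that repeat a pose let the fingers close. It gives the time, the measured TCP pose, the force and the opening at its end, in the units of the state.
- robot.state(): the state, without advancing time (a new reading comes with each control period).
- robot.capture(name): name is "scene" or "top" or "wrist"; returns a dict with "img" (384x512x3 uint8, red, green, blue), "mtx" (3x3 intrinsics, pixels), "R" (3x3) and "t" (3): a world point X has camera coordinates R X + t. Camera axes: x right, y down, z forward; pixel columns grow to the right and rows downward; lengths in m; the calibration is good to about 2 mm. A picture is of the moment at which its call begins. There is no depth.
- robot.sign_off(): hands the job in, once; it reports no verdict.
The state is a dict: "time": time; "joints": joint angles; "qvel": joint speeds; "tau": joint torques, N m; "position": TCP position; "eef_rot": TCP orientation; "wrist_force": force on the tool from outside, world axes, zero at the start; "torque": the same for the moment, N m; "opening": finger opening in m.
Only numpy, scipy, OpenCV 4.12 (cv2) and the standard library are available. Lean on these libraries where they do the work, as an engineer would, in place of code of your own. Each camera call takes 0.05 s, during which the arm holds its last target.

### The job

One steel filter funnel on the vacuum manifold is only standing on its support, not clamped. Take the spring clamp that lies on the bench, squeeze its handles to open it, bring its jaws round the joint so that they hold the flanges of funnel and support together, and let go. Then turn the vacuum valve at the end of the manifold fully open; do not tip the funnel or knock it off its support, and leave the other things on the bench where they are.

Things in the scene. Friction and masses are not known exactly. Their poses are not given: they have to be found in the camera images.
- clamp: Loose dark metal spring clamp, 45 g, like self-closing tweezers: two arms on an upright pivot pin, a spring shuts the jaws, pressing the handles together opens them. 26 mm high, 125 long. Origin: on the pivot axis, underside; +x to the jaws, +z up. Free, the handles splay to 56 mm over their middle, 64 mm over their rear ends; squeezed fully they are parallel, 18 mm over all (hard stop, about 11 N).
- clamp_mouth (a point): Centre of the space between the jaws, 38 mm in front of the pivot (clamp +x), 13 mm above the underside; axes as the clamp's. Each jaw is a V-shaped channel open to the inside: wall 4 mm, inner height 20 mm between an upper and a lower lip, each 3 mm thick and reaching 4 mm inward. Jaw tips up to 19 mm ahead, open 60 mm apart (lips 54). They centre themselves on a 44 mm flange.
- clamp_handles (a point): Point midway between the clamp's two handle plates, 56 mm behind the pivot (clamp -x), 94 mm behind the mouth centre, 13 mm above the underside; frame parallel to the clamp's. The handle plates are 24 mm long, 26 mm high (z), 4 mm thick and are squeezed along the clamp's y.
- clamp_left (a joint): Angle of each clamp arm (both arms move alike), rad: 0 jaws shut on nothing, about 0.05 gripping a 44 mm flange, 0.352 squeezed fully open.
- funnel: The funnel that is not clamped: loose upright steel tube, 82 mm high, 140 g, 35 mm in diameter (37 at the rim), neck 28 mm, with a flange 44 mm in diameter and 5 mm thick at its foot. It stands on the equal flange of a manifold support, 28 mm thick below its flange. Origin: centre of the funnel's underside, the plane where the two flanges meet (the clamp's mouth centre belongs here); z up.
- seat0 (a point): Centre of the top of the first support (the +y one) of the manifold, 150 mm above the bench. Its x axis, as of all manifold points, points away from the robot, square to the manifold's tube; y runs along the tube. Supports are 115 mm apart. The manifold is fixed: a steel tube 38 mm in diameter, its axis 65 mm above the bench, on two feet.
- seat1 (a point): The same for the middle support.
- seat2 (a point): The same for the third support (the -y one, nearest the valve).
- clamped_head: Bystander: a like funnel on another support, already clamped by a like clamp whose handles point away from the robot, 106 mm from its axis; fixed. Origin in the plane where its flanges meet.
- blank: Bystander: black rubber blanking cap, 51 mm in diameter, on the remaining support; fixed. Origin at the height of the support's top.
- valve (a joint): Vacuum valve at the -y end of the manifold, rad: 0 closed, the lever square to the tube and pointing to the robot (seat -x); 1.571 fully open at its stop, the lever in line with the tube and pointing outward (seat -y). It turns counter-clockwise seen from above, stays where it is left, and needs 2 to 3 N at the lever's end.
- valve_stem (a point): On the upright axis of the valve lever, at the lever's mid height, 96 mm above the bench; frame parallel to the seats'.
- valve_tip (a point): On the middle line of the lever, 60 mm from the valve's axis and 14 mm short of its end (the lever ends 74 to 76 mm out), at its mid height, 96 mm above the bench. The lever has a black sleeve 18 mm wide and 10 mm high from 28 mm to 76 mm out; free space under it.
- media_bottle: Bystander: amber bottle, 68 mm in diameter, 145 mm high, origin at its underside.
- marker: Bystander: marker pen lying, 132 mm long, 15 mm thick.
- screw_cap: Bystander: loose blue screw cap, 40 mm in diameter, 20 mm high.
- dishes: Bystander: stack of three culture dishes, 90 mm in diameter, 47 mm high.
- tweezers: Bystander: plain steel tweezers lying, 150 mm long, 9 mm high.

How it is judged:
On the way, in this order (a step that is already met when the one before it is completed fails the run):
1. the clamp grips the joint of the loose funnel and has been let go (horizontal distance between clamp_mouth and funnel below 0.005 m and z of clamp_mouth in the frame of funnel between -0.0065 and 0.0065 m and angle between clamp's own z axis and vertical below 0.2 rad and value of joint clamp_left between 0.02 and 0.08 rad and (distance between funnel and seat0 below 0.004 m or distance between funnel and seat1 below 0.004 m or distance between funnel and seat2 below 0.004 m) and contact force between the fingers and clamp below 0.1 N), for 0.3 s.
2. then the vacuum valve is turned fully open (value of joint valve above 1.45 rad), for 0.2 s.
At the end, for the whole second after the job is handed in: Clamp released, at rest on the loose funnel's joint: mouth within 5 mm of its axis and 6.5 mm of the joint plane, tilt under 0.2 rad, arms at 0.02 to 0.08 rad; funnel upright (0.05 rad), within 4 mm of a support's centre; valve past 1.45 of 1.571 rad (all of step 1 and value of joint valve above 1.45 rad and linear speed of each of clamp, funnel below 0.02 m/s and angle between funnel's own z axis and vertical below 0.05 rad); the robot touches nothing.
It fails at once if the loose funnel is tipped or knocked off its support (angle between funnel's own z axis and vertical above 0.3 rad or distance of funnel from where it was at the start of the episode above 0.03 m).
It fails at once if another thing on the bench (bottle, pen, cap, dishes, tweezers) is shifted by more than 25 mm (distance of any of media_bottle, marker, screw_cap, dishes, tweezers from where it was at the start of the episode above 0.025 m).
It also fails if it takes over 61 s, if anything falls off the work surface, if the arm or the gripper's body presses on something with over 40 N, if the wrist force passes 120 N, or if a joint passes its speed limit or range.

## Working session

There is one attempt and no reset: what is moved stays moved. The work goes in short steps, Python scripts to look and compute and a shell command to move; the robot and the scene stay as the last step left them, time stands still between calls to the robot, and variables do not carry over. Pictures are saved under pics/ and viewed, and the job is handed in when it is done.

```bash
ls; mkdir -p pics
python3 - <<'E'
from rig import robot
import cv2
s=robot.state();print(s)
for n in ["scene","top","wrist"]:
    c=robot.capture(n);cv2.imwrite(f"pics/{n}0.png",c["img"][:,:,::-1]);print(n,c["mtx"].tolist(),c["R"].tolist(),c["t"].tolist())
E
```

```text
pics
{'time': 0.0, 'joints': array([ 1.15610201e+00,  2.64770574e-01,  1.60535699e+00,  3.64116752e-06,
        1.27370672e+00, -3.68978259e-02]), 'qvel': array([-2.27693365e-03,  6.68439347e-04, -8.65973964e-05, -1.20139745e-03,
       -1.88634288e-03, -1.25015125e-03]), 'tau': array([ 1.31980585e-03, -5.02074659e+01, -3.56891870e+01,  7.32346927e-02,
        2.87736644e-02, -1.71928973e-04]), 'position': array([0.24870317, 0.6267505 , 0.23738546]), 'eef_rot': array([-3.13935267e+00, -8.61694577e-05,  2.76379500e+00]), 'wrist_force': array([ 0.29266564,  0.25361701, -0.62563794]), 'torque': array([-0.01322074, -0.00157238,  0.00053084]), 'opening': 0.08798496470015481}
scene [[432.41624542184593, 0.0, 252.70754554341238], [0.0, 432.41624542184593, 188.41811646787684], [0.0, 0.0, 1.0]] [[-0.10870818373438344, 0.9940362647219473, -0.008627584065641266], [0.8408943353107147, 0.08732481845656168, -0.5341077540383399], [-0.5301690745710493, -0.06531677042817345, -0.8453723865074553]] [0.05010338848332879, -0.4068108127344011, 1.5165842812276364]
top [[411.83691480759194, 0.0, 252.66387860050003], [0.0, 411.83691480759194, 195.276081188959], [0.0, 0.0, 1.0]] [[-0.027434082646525252, -0.9995133175650027, 0.014849212758450074], [-0.9868556218341844, 0.02471403578358838, -0.1597034692470802], [0.15925876039831913, -0.01903534726474954, -0.9870533434373755]] [0.0016886010494911942, 0.5630467172745434, 1.2705068734638445]
wrist [[312.92354880771484, 0.0, 262.75596816461035], [0.0, 312.92354880771484, 188.55533547130216], [0.0, 0.0, 1.0]] [[0.36931067666447176, 0.9293045146023244, -0.0016562733378092604], [0.8834528900072403, -0.3505349476180421, 0.31086370266770097], [0.2883064606273788, -0.11626852384956116, -0.9504530578215631]] [-0.6738399103273783, -0.04100218907061723, 0.39060097419121886]
```

View pics/scene0.png

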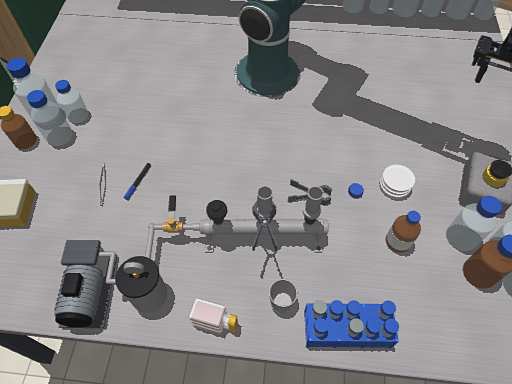

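View pics/top0.png

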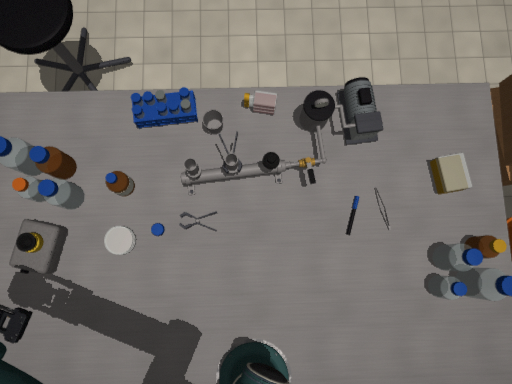

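View pics/wrist0.png

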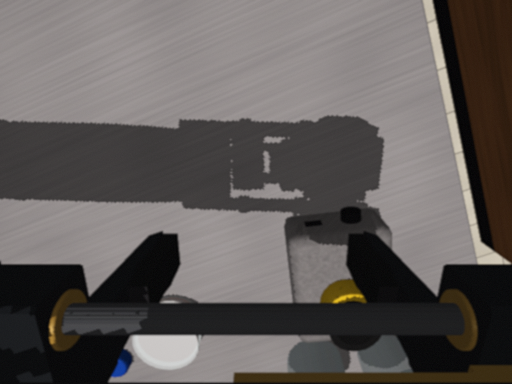

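The clamp lies in front of the manifold, at about (198,221) in the top picture. The middle funnel (230,162) is clamped and the blank is at (270,160), so the loose funnel is the +y one at (193,168). The valve lever is at (311,175). I'll enlarge crops next.

Run:
```python
import cv2
t=cv2.imread("pics/top0.png");s=cv2.imread("pics/scene0.png")
cv2.imwrite("pics/t1.png",cv2.resize(t[140:240,165:265],None,fx=6,fy=6,interpolation=cv2.INTER_CUBIC))
cv2.imwrite("pics/t2.png",cv2.resize(t[140:200,255:335],None,fx=8,fy=8,interpolation=cv2.INTER_CUBIC))
cv2.imwrite("pics/s1.png",cv2.resize(s[170:260,250:350],None,fx=6,fy=6,interpolation=cv2.INTER_CUBIC))
cv2.imwrite("pics/s2.png",cv2.resize(s[180:260,140:240],None,fx=6,fy=6,interpolation=cv2.INTER_CUBIC))
```

```text
(no output)
```

View pics/t1.png

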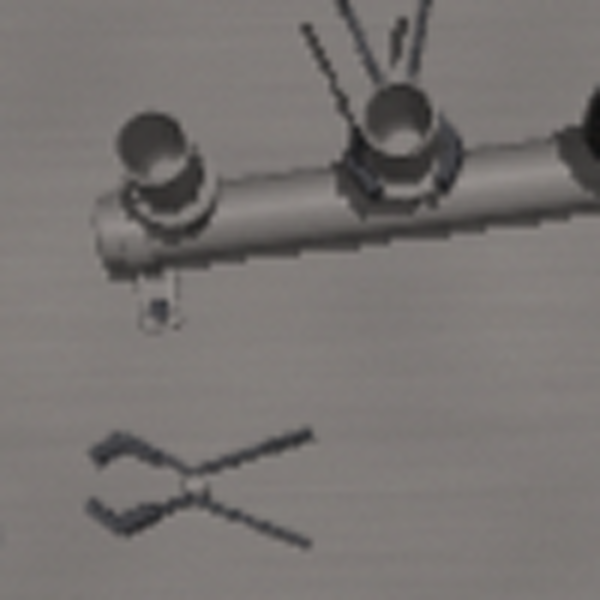

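View pics/t2.png

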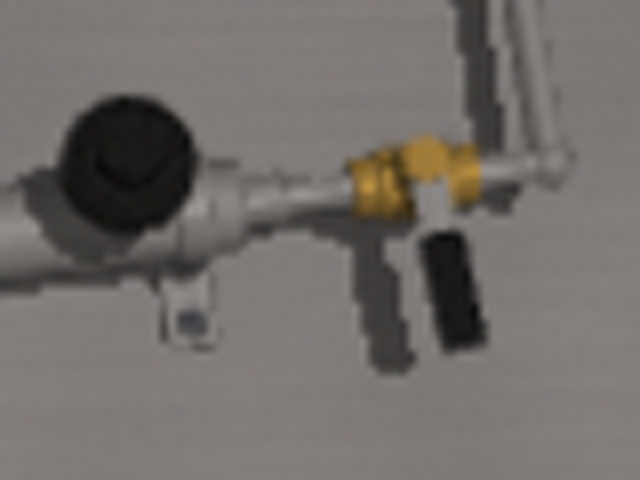

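View pics/s1.png

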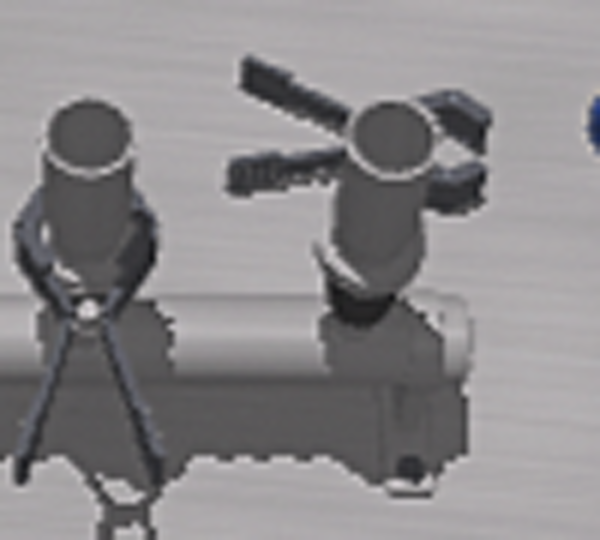

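View pics/s2.png

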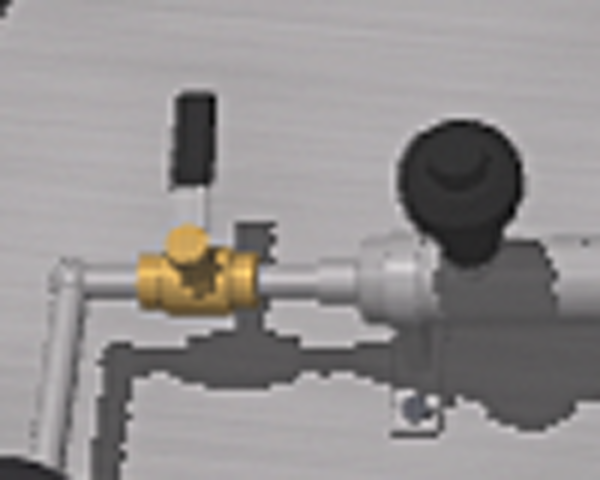

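```bash
cat > h.py <<'E'
import numpy as np, cv2
from rig import robot
from scipy.optimize import least_squares
def ray(c,px,z):
    d=np.linalg.solve(c["mtx"],[px[0],px[1],1]); R=c["R"];C=-R.T@c["t"];d=R.T@d
    return C+d*(z-C[2])/d[2]
def proj(c,X):
    p=c["mtx"]@(c["R"]@np.asarray(X)+c["t"]);return p[:2]/p[2]
def un(off,s,p): return [off[0]+(p[0]+.5)/s-.5, off[1]+(p[1]+.5)/s-.5]
def toolR(s):
    from scipy.spatial.transform import Rotation as Ro
    return Ro.from_euler('xyz',s["eef_rot"]).as_matrix()
def delta(s,target,yaw):
    R=toolR(s); d=R.T@(np.asarray(target)-s["position"]); 
    t=yaw-s["eef_rot"][2]; t=(t+np.pi)%(2*np.pi)-np.pi
    # tool z down -> turn about tool z = -dyaw
    return np.round(d,4),round(-t,4)
E
python3 - <<'E'
from h import *
s=robot.state()
T=robot.capture("top");S=robot.capture("scene");W=robot.capture("wrist")
print("wristcam in tool",toolR(s).T@(-W["R"].T@W["t"]-s["position"]))
o1=(165,140);o2=(255,140);p1=(250,170);p2=(140,180)
obs=[(T,un(o1,6,(152,146)),(0,0,.232)),(T,un(o1,6,(400,118)),(0,-.115,.232)),
(S,un(p1,6,(392,139)),(0,0,.232)),(S,un(p1,6,(90,135)),(0,-.115,.232))]
for c,p,l in obs: print(ray(c,p,l[2]).round(4))
print("lever end", ray(T,un(o2,8,(465,347)),.101),ray(T,un(o2,8,(442,232)),.101),ray(S,un(p2,6,(197,93)),.101),ray(S,un(p2,6,(191,186)),.101))
for n,p in dict(piv=(195,485),h1=(312,433),h2=(310,545),j1=(93,455),j2=(90,508),k1=(120,435),k2=(122,530)).items(): print(n,ray(T,un(o1,6,p),.026).round(4))
for n,p in dict(h1=(248,70),h2=(238,165),j1=(485,125),j2=(480,180)).items(): print("S",n,ray(S,un(p1,6,p),.026).round(4))
E
```

```text
wristcam in tool [ 8.21242036e-02 -4.24433813e-05 -1.45736064e-01]
[0.6248 0.1614 0.232 ]
[0.6354 0.0471 0.232 ]
[0.626  0.1616 0.232 ]
[0.636  0.0482 0.232 ]
lever end [ 0.58774684 -0.19786519  0.101     ] [ 0.63323559 -0.19124461  0.101     ] [ 0.5890865  -0.19650291  0.101     ] [ 0.63507733 -0.18940729  0.101     ]
piv [0.4889 0.1668 0.026 ]
h1 [0.5152 0.1041 0.026 ]
h2 [0.4553 0.1059 0.026 ]
j1 [0.5064 0.2211 0.026 ]
j2 [0.478  0.2227 0.026 ]
k1 [0.5168 0.2067 0.026 ]
k2 [0.4659 0.2057 0.026 ]
S h1 [0.4643 0.1109 0.026 ]
S h2 [0.5178 0.1096 0.026 ]
S j1 [0.4838 0.2239 0.026 ]
S j2 [0.5143 0.222  0.026 ]
```

Run:
```python
from h import *
s=robot.state();print(delta(s,(.487,.111,.17),1.515))
```

```text
(array([-0.4117, -0.3919,  0.0685]), np.float64(1.2488))
```

```bash
python3 -m jog '[{"hand":0.088,"travel":[-0.04,-0.039,0],"turn":0.17},{"hand":0.088,"travel":[-0.08,-0.078,0],"turn":0.35},{"hand":0.088,"travel":[-0.12,-0.117,0],"turn":0.53},{"hand":0.088,"travel":[-0.16,-0.156,0],"turn":0.7},{"hand":0.088,"travel":[-0.20,-0.195,0],"turn":0.88},{"hand":0.088,"travel":[-0.24,-0.234,0],"turn":1.05},{"hand":0.088,"travel":[-0.28,-0.273,0.02],"turn":1.2},{"hand":0.088,"travel":[-0.32,-0.31,0.03],"turn":1.249}]' 20
python3 - <<'E'
from h import *
s=robot.state();print(s["joints"],delta(s,(.487,.111,.17),1.515))
E
```

```text
time: 1.3
position: [0.4321, 0.2191, 0.2079]
eef_rot: [-3.141, 0.001, 1.512]
wrist_force: [0.4, 0.9, 0.5]
opening: 0.0884
[ 4.18310947e-01 -7.85134853e-02  2.03449636e+00 -6.34403899e-04
  1.18621806e+00  4.76880417e-01] (array([-0.1047,  0.0611,  0.038 ]), np.float64(-0.0025))
```

```bash
python3 -m jog '[{"hand":0.088,"travel":[-0.05,0.03,0.02],"turn":0},{"hand":0.088,"travel":[-0.1047,0.0611,0.038],"turn":0},{"hand":0.088,"travel":[-0.1047,0.0611,0.038],"turn":0},{"hand":0.088,"travel":[-0.1047,0.0611,0.038],"turn":0}]'
python3 - <<'E'
from h import *
s=robot.state();print(s["position"])
W=robot.capture("wrist");cv2.imwrite("pics/w1.png",cv2.resize(W["img"][:,:,::-1],None,fx=1.5,fy=1.5))
E
```

```text
time: 1.8
position: [0.4869, 0.111, 0.17]
eef_rot: [-3.141, 0.0, 1.511]
wrist_force: [-0.5, 0.7, -0.7]
opening: 0.0881
[0.48688735 0.11098848 0.17001318]
```

View pics/w1.png

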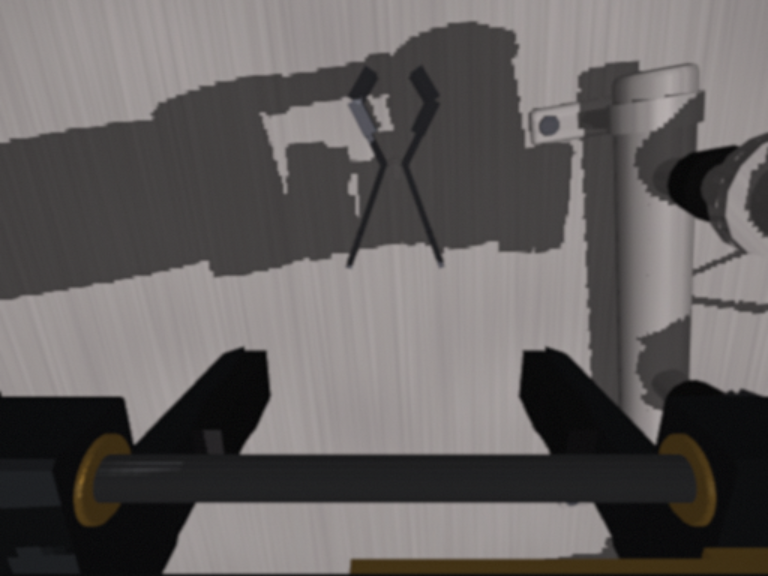

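The wrist picture shows the clamp between the fingers. The handle ends are at (349,265) and (441,265), the pivot at (395,165) and the jaw tips at about (369,72) and (417,72), in pixels scaled by 1.5.

Run:
```python
from h import *
s=robot.state();W=robot.capture("wrist")
for p in [(349,265),(441,265),(395,165),(360,97),(437,97),(367,70),(415,70)]: print(ray(W,un((0,0),1.5,p),.026).round(4))
I=cv2.resize(W["img"][30:200,200:330,::-1],None,fx=4.5,fy=4.5 if 0 else 3.5,interpolation=cv2.INTER_CUBIC);cv2.imwrite("pics/w2.png",cv2.resize(W["img"][30:190,210:320,::-1],None,fx=3.5,fy=3.5,interpolation=cv2.INTER_CUBIC))
```

```text
[0.4565 0.1121 0.026 ]
[0.5154 0.1087 0.026 ]
[0.4896 0.1726 0.026 ]
[0.4717 0.2118 0.026 ]
[0.5159 0.2092 0.026 ]
[0.4768 0.2257 0.026 ]
[0.5039 0.2241 0.026 ]
```

View pics/w2.png

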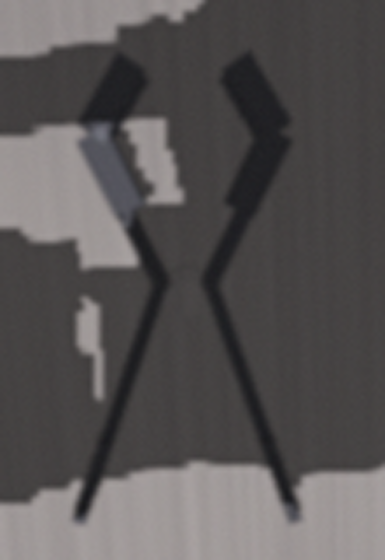

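Run:
```python
from h import *
s=robot.state();print(s["position"],delta(s,(.4865,.114,.005),1.513))
```

```text
[0.48687623 0.11216397 0.17056413] (array([ 0.0018, -0.0005,  0.1656]), np.float64(0.0006))
```

```bash
python3 -m jog '[{"hand":0.088,"travel":[0.002,0,0.05],"turn":0},{"hand":0.088,"travel":[0.002,0,0.1],"turn":0},{"hand":0.088,"travel":[0.002,0,0.14],"turn":0},{"hand":0.088,"travel":[0.002,0,0.16],"turn":0},{"hand":0.088,"travel":[0.002,0,0.165],"turn":0},{"hand":0.088,"travel":[0.002,0,0.165],"turn":0}]' 20
python3 - <<'E'
from h import *
W=robot.capture("wrist");cv2.imwrite("pics/w3.png",cv2.resize(W["img"][:,:,::-1],None,fx=1.5,fy=1.5))
E
```

```text
time: 2.65
position: [0.4874, 0.1152, 0.0062]
eef_rot: [3.14, -0.0, 1.515]
wrist_force: [-0.5, 0.3, -0.8]
opening: 0.0881
```

View pics/w3.png

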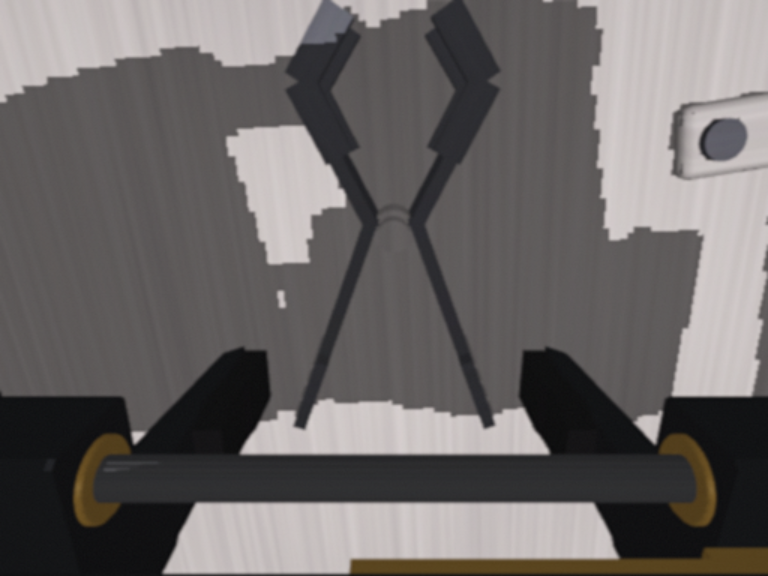

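Run:
```python
from h import *
s=robot.state();W=robot.capture("wrist");R=toolR(s)
for p in [(300,427),(488,427),(320,360),(464,360),(393,218),(322,84),(466,84)]:
    X=ray(W,un((0,0),1.5,p),.026); print(X.round(4),(R.T@(X-s["position"])).round(4))
```

```text
[0.4569 0.1093 0.026 ] [-0.0075 -0.0307 -0.0193]
[0.5159 0.106  0.026 ] [-0.0075  0.0284 -0.0192]
[0.4656 0.1323 0.026 ] [ 0.0159 -0.0233 -0.0193]
[0.5086 0.1299 0.026 ] [ 0.0159  0.0198 -0.0192]
[0.4898 0.1737 0.026 ] [ 0.0586 -0.0014 -0.0192]
[0.4741 0.2081 0.026 ] [ 0.0921 -0.019  -0.0192]
[0.5098 0.2061 0.026 ] [ 0.0921  0.0168 -0.0192]
```

```bash
python3 -m jog '[{"hand":0.05,"travel":[0,0,0],"turn":0},{"hand":0.035,"travel":[0,0,0],"turn":0},{"hand":0.02,"travel":[0,0,0],"turn":0},{"hand":0.01,"travel":[0,0,0],"turn":0},{"hand":0.01,"travel":[0,0,0],"turn":0},{"hand":0.01,"travel":[0,0,0],"turn":0},{"hand":0.01,"travel":[0,0,0],"turn":0},{"hand":0.01,"travel":[0,0,0],"turn":0}]' 25
python3 - <<'E'
from h import *
W=robot.capture("wrist");cv2.imwrite("pics/w4.png",cv2.resize(W["img"][:,:,::-1],None,fx=1.5,fy=1.5))
E
```

```text
time: 3.75
position: [0.4892, 0.1152, 0.0076]
eef_rot: [3.137, -0.001, 1.514]
wrist_force: [0.3, 0.3, 5.8]
opening: 0.0173
```

View pics/w4.png

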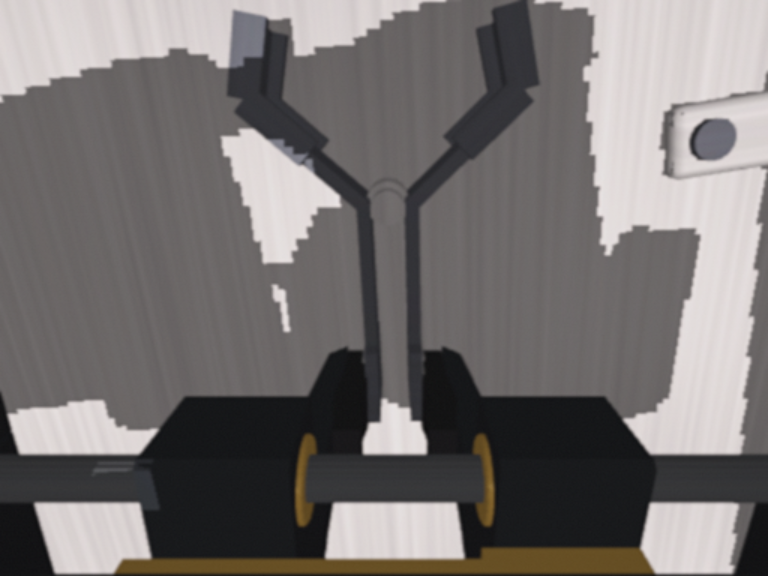

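The clamp is squeezed fully (opening 17.3 mm) and the jaws are wide open. I'll measure its pose in the tool frame, then lift.

```bash
python3 - <<'E'
from h import *
s=robot.state();W=robot.capture("wrist");R=toolR(s);print(s["position"])
cv2.imwrite("pics/w5.png",cv2.resize(W["img"][0:160,140:370,::-1],None,fx=3.4,fy=3.4,interpolation=cv2.INTER_CUBIC))
for p in [(370,420),(421,420),(388,193),(228,96),(539,84),(234,10),(523,2)]:
    X=ray(W,un((0,0),1.5,p),.026); print(p,X.round(4),(R.T@(X-s["position"])).round(4))
E
python3 -m jog '[{"hand":0.01,"travel":[0,0,-0.02],"turn":0},{"hand":0.01,"travel":[0,0,-0.05],"turn":0},{"hand":0.01,"travel":[0,0,-0.05],"turn":0},{"hand":0.01,"travel":[0,0,-0.05],"turn":0}]'
python3 - <<'E'
from h import *
W=robot.capture("wrist");cv2.imwrite("pics/w6.png",cv2.resize(W["img"][:,:,::-1],None,fx=1.5,fy=1.5))
E
```

```text
[0.48922757 0.11521975 0.00755327]
(370, 420) [0.4802 0.1102 0.026 ] [-0.0055 -0.0087 -0.0185]
(421, 420) [0.4962 0.1093 0.026 ] [-0.0055  0.0074 -0.0184]
(388, 193) [0.4901 0.1804 0.026 ] [ 0.0652 -0.0027 -0.0184]
(228, 96) [0.4514 0.2069 0.026 ] [ 0.0894 -0.0428 -0.0185]
(539, 84) [0.5295 0.2052 0.026 ] [ 0.0922  0.0352 -0.0182]
(234, 10) [0.456  0.2258 0.026 ] [ 0.1085 -0.0393 -0.0185]
(523, 2) [0.525  0.2236 0.026 ] [ 0.1102  0.0297 -0.0182]
time: 4.35
position: [0.4878, 0.115, 0.0563]
eef_rot: [3.139, -0.001, 1.515]
wrist_force: [-0.3, -0.6, -1.4]
opening: 0.0169
```

View pics/w5.png

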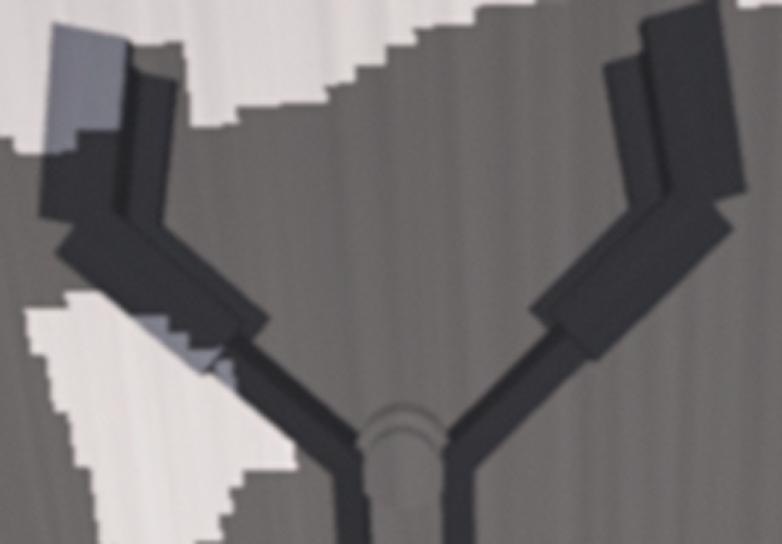

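View pics/w6.png

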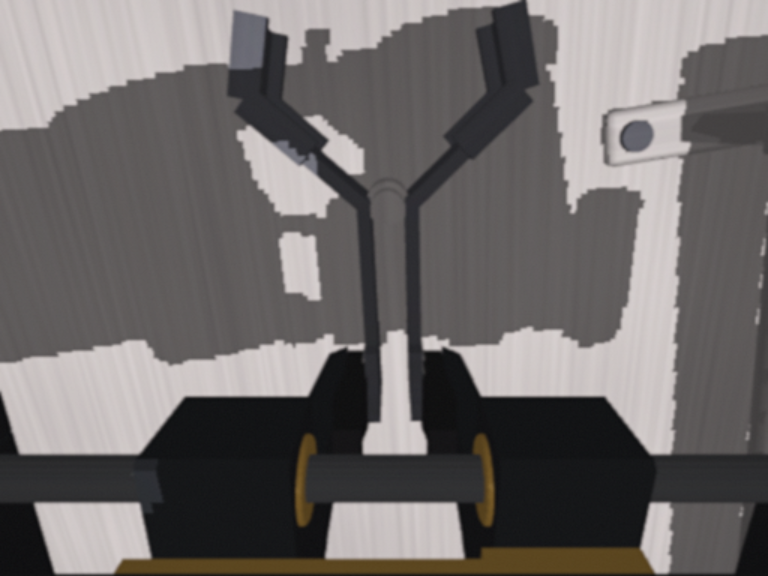

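Run:
```python
from h import *
s=robot.state();print(delta(s,(.445,.1485,.145),.05))
```

```text
(array([ 0.0312, -0.0442, -0.0891]), np.float64(1.4645))
```

```bash
python3 -m jog '[{"hand":0.01,"travel":[0.005,-0.01,-0.03],"turn":0.1},{"hand":0.01,"travel":[0.01,-0.02,-0.06],"turn":0.25},{"hand":0.01,"travel":[0.02,-0.03,-0.08],"turn":0.42},{"hand":0.01,"travel":[0.031,-0.044,-0.089],"turn":0.6},{"hand":0.01,"travel":[0.031,-0.044,-0.089],"turn":0.78},{"hand":0.01,"travel":[0.031,-0.044,-0.089],"turn":0.96},{"hand":0.01,"travel":[0.031,-0.044,-0.089],"turn":1.12},{"hand":0.01,"travel":[0.031,-0.044,-0.089],"turn":1.28}]'
python3 - <<'E'
from h import *
s=robot.state();print(delta(s,(.445,.1485,.145),.05))
E
```

```text
time: 5.4
position: [0.4439, 0.1481, 0.143]
eef_rot: [3.141, 0.001, 0.229]
wrist_force: [-0.3, 0.1, -1.1]
opening: 0.0169
(array([ 0.0012, -0.0002, -0.002 ]), np.float64(0.1793))
```

```bash
python3 -m jog '[{"hand":0.01,"travel":[0.001,0,-0.002],"turn":0.1},{"hand":0.01,"travel":[0.001,0,-0.002],"turn":0.18},{"hand":0.01,"travel":[0.001,0,-0.002],"turn":0.18},{"hand":0.01,"travel":[0.001,0,-0.002],"turn":0.18}]'
python3 - <<'E'
from h import *
s=robot.state();print(s["position"],s["eef_rot"])
for n in ["wrist","top","scene"]:
  W=robot.capture(n);cv2.imwrite(f"pics/{n}7.png",W["img"][:,:,::-1])
w=cv2.imread("pics/wrist7.png");cv2.imwrite("pics/w7.png",cv2.resize(w,None,fx=1.5,fy=1.5))
s=cv2.imread("pics/scene7.png");cv2.imwrite("pics/s7.png",cv2.resize(s[160:260,240:360],None,fx=6,fy=6,interpolation=cv2.INTER_CUBIC))
s=cv2.imread("pics/top7.png");cv2.imwrite("pics/t7.png",cv2.resize(s[140:260,165:265],None,fx=5,fy=5,interpolation=cv2.INTER_CUBIC))
E
```

```text
time: 5.9
position: [0.4442, 0.1481, 0.1441]
eef_rot: [3.141, 0.003, 0.051]
wrist_force: [0.4, 0.2, -1.3]
opening: 0.0166
[0.44422762 0.14811878 0.14407175] [3.14085589 0.00316364 0.05069909]
```

View pics/w7.png

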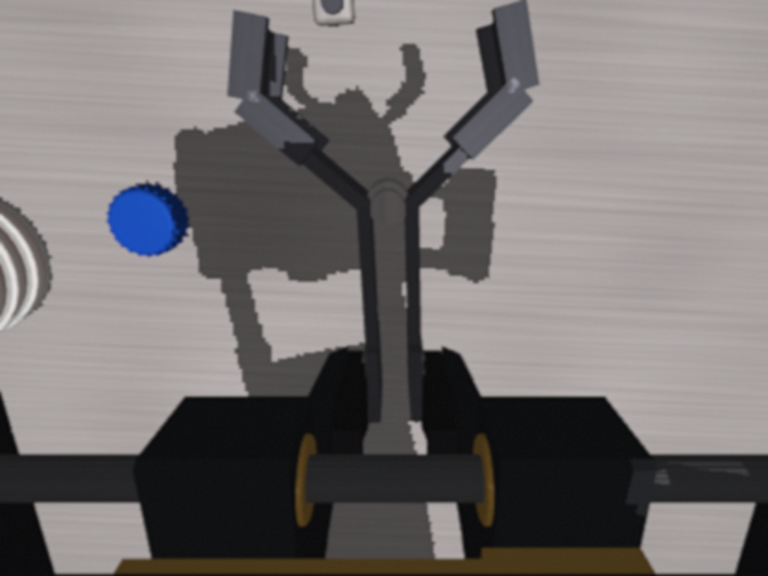

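View pics/s7.png

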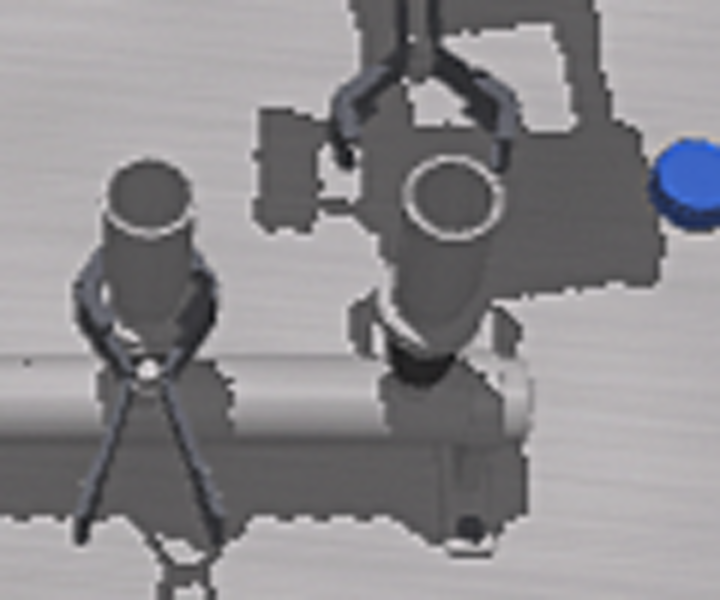

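View pics/t7.png

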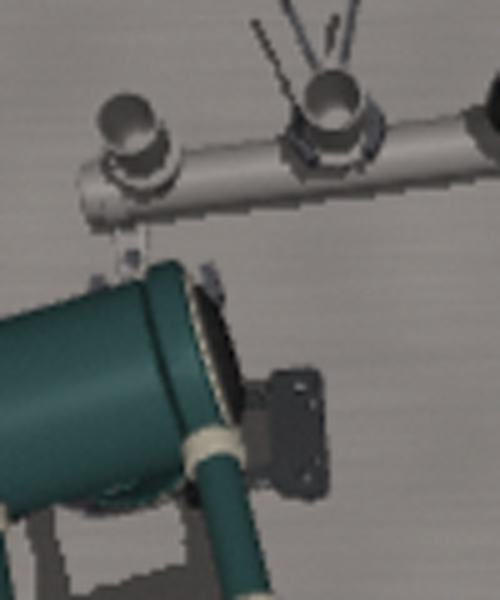

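Run:
```python
from h import *
s=robot.state();R=toolR(s)
S=robot.capture("scene")
# predicted features in scene crop px
def cr(p): return ((p[0]-240+.5)*6-.5,(p[1]-160+.5)*6-.5)
ps=s["position"]
for n,l in dict(pivtop=(.062,-.0027,-.018),mouth=(.1,-.004,-.0054),apexL=(.0894,-.0428,-.0185),apexR=(.0922,.0352,-.0185),tipL=(.1085,-.0393,-.0185),tipR=(.1102,.0297,-.0185)).items():
    X=ps+R@np.array(l);print(n,X.round(4),np.round(cr(proj(S,X))))
print(np.round(cr(proj(S,(.6255,.1615,.232)))),np.round(cr(proj(S,(.6255,.1615,.15)))),np.round(cr(proj(S,(.6357,.0477,.232)))))
```

```text
pivtop [0.5065 0.154  0.1626] [425.  45.]
mouth [0.5444 0.1572 0.1499] [426. 136.]
apexL [0.5319 0.1955 0.163 ] [522. 102.]
apexR [0.5386 0.1177 0.1631] [335.  99.]
tipL [0.5511 0.1929 0.163 ] [515. 140.]
tipR [0.5563 0.1241 0.163 ] [348. 136.]
[452. 198.] [429. 305.] [149. 194.]
```

```bash
python3 -m jog '[{"hand":0.01,"travel":[0.015,-0.001,-0.0005],"turn":0},{"hand":0.01,"travel":[0.03,-0.001,-0.0005],"turn":0},{"hand":0.01,"travel":[0.04,-0.001,-0.0005],"turn":0},{"hand":0.01,"travel":[0.04,-0.001,-0.0005],"turn":0}]'
python3 - <<'E'
from h import *
s=robot.state();print(s["position"],s["eef_rot"])
for n in ["wrist","scene"]:
  W=robot.capture(n);cv2.imwrite(f"pics/{n}8.png",W["img"][:,:,::-1])
w=cv2.imread("pics/wrist8.png");cv2.imwrite("pics/w8.png",cv2.resize(w,None,fx=1.5,fy=1.5))
s=cv2.imread("pics/scene8.png");cv2.imwrite("pics/s8.png",cv2.resize(s[160:260,240:360],None,fx=6,fy=6,interpolation=cv2.INTER_CUBIC))
E
```

```text
time: 6.6
position: [0.4858, 0.1512, 0.1453]
eef_rot: [3.141, 0.002, 0.049]
wrist_force: [-0.5, -1.1, -0.8]
opening: 0.0168
[0.48575478 0.15124915 0.14527758] [3.14115900e+00 1.59744542e-03 4.93571178e-02]
```

View pics/w8.png

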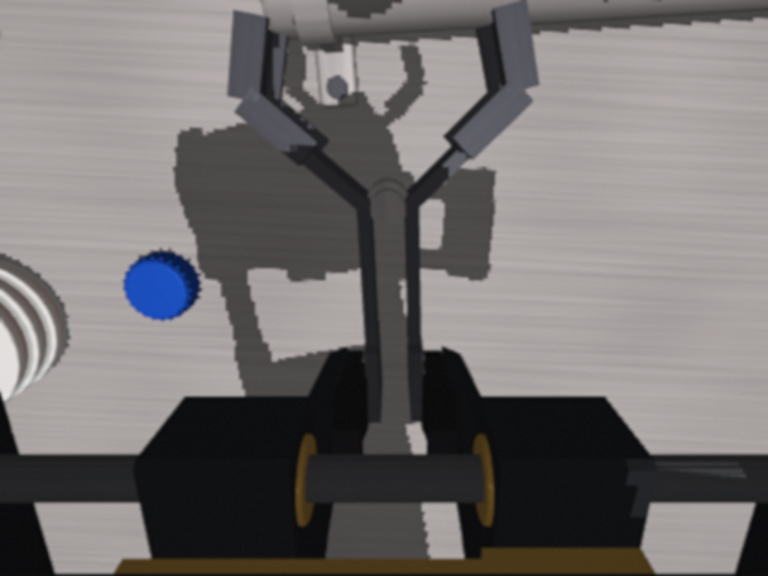

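View pics/s8.png

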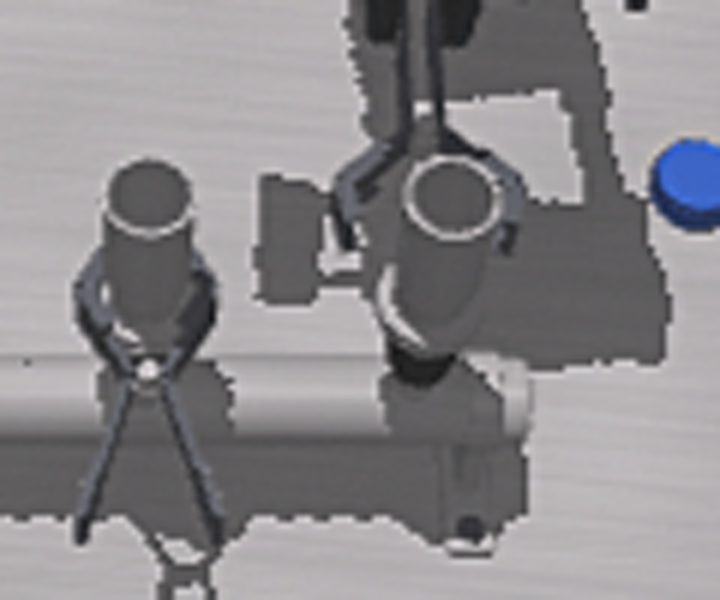

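```bash
python3 -m jog '[{"hand":0.01,"travel":[0.008,0,0],"turn":0},{"hand":0.01,"travel":[0.016,0,0],"turn":0},{"hand":0.01,"travel":[0.025,0,0],"turn":0},{"hand":0.01,"travel":[0.025,0,0],"turn":0}]'
python3 - <<'E'
from h import *
s=robot.state();print(s["position"],s["eef_rot"])
for n in ["wrist","scene"]:
  W=robot.capture(n);cv2.imwrite(f"pics/{n}9.png",W["img"][:,:,::-1])
w=cv2.imread("pics/wrist9.png");cv2.imwrite("pics/w9.png",cv2.resize(w,None,fx=1.5,fy=1.5))
s=cv2.imread("pics/scene9.png");cv2.imwrite("pics/s9.png",cv2.resize(s[160:260,240:360],None,fx=6,fy=6,interpolation=cv2.INTER_CUBIC))
E
```

```text
time: 7.2
position: [0.5104, 0.1524, 0.1451]
eef_rot: [3.141, 0.002, 0.049]
wrist_force: [-0.5, 0.8, -1.0]
opening: 0.017
[0.51043317 0.152446   0.14509442] [3.14106913e+00 2.04004683e-03 4.94221197e-02]
```

View pics/w9.png

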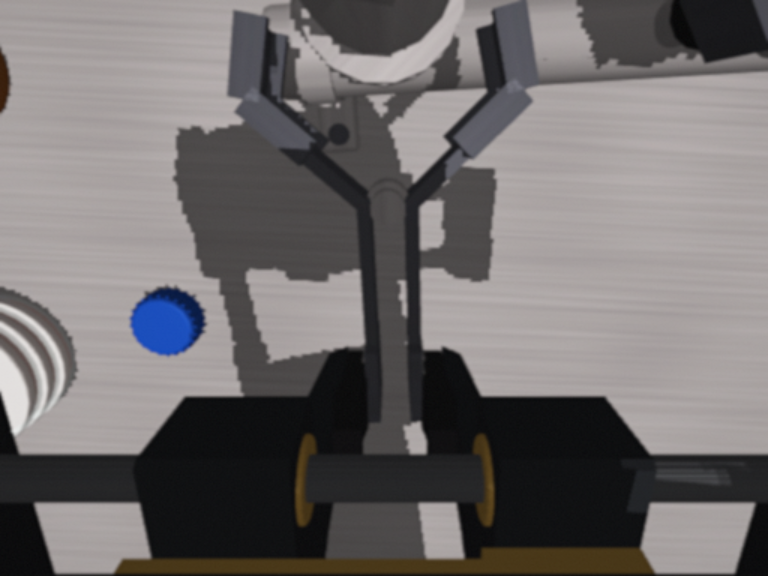

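View pics/s9.png

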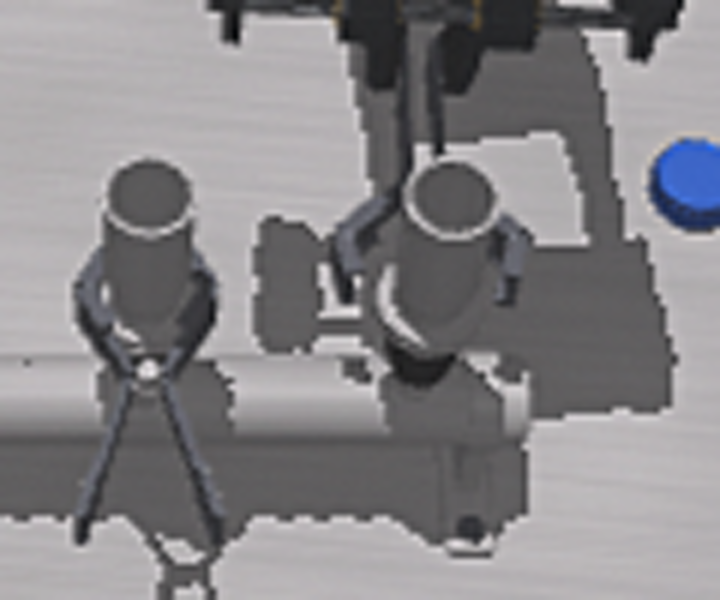

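Run:
```python
from h import *
s=robot.state();W=robot.capture("wrist");R=toolR(s);p=s["position"]
def tl(px,z): return (R.T@(ray(W,un((0,0),1.5,px),z)-p)).round(4)
zt=p[2]+.0185
print("flange near edge",tl((382,82),.155),"L",tl((295,30),.155),"R",tl((466,10),.155))
for px in [(388,193),(388,199),(395,420),(228,96),(539,84)]: print(px,tl(px,zt))
```

```text
flange near edge [ 0.0922 -0.0036 -0.0105] L [ 0.1045 -0.0259 -0.0105] R [ 0.109   0.0178 -0.0105]
(388, 193) [ 0.0641 -0.0021 -0.0187]
(388, 199) [ 0.0625 -0.0021 -0.0187]
(395, 420) [-0.0068 -0.0002 -0.0185]
(228, 96) [ 0.0882 -0.0421 -0.0188]
(539, 84) [ 0.091   0.0357 -0.0188]
```

The flange centre lies 14 mm ahead of the mouth and is laterally centred, to within about 0.5 mm. I'll advance.

```bash
python3 -m jog '[{"hand":0.01,"travel":[0.005,0,0],"turn":0},{"hand":0.01,"travel":[0.01,0,0],"turn":0},{"hand":0.01,"travel":[0.0145,0,0],"turn":0},{"hand":0.01,"travel":[0.0145,0,0],"turn":0}]'
python3 - <<'E'
from h import *
s=robot.state();print(s["position"],s["eef_rot"],s["wrist_force"])
for n in ["wrist","scene"]:
  W=robot.capture(n);cv2.imwrite(f"pics/{n}10.png",W["img"][:,:,::-1])
w=cv2.imread("pics/wrist10.png");cv2.imwrite("pics/w10.png",cv2.resize(w,None,fx=1.5,fy=1.5))
s=cv2.imread("pics/scene10.png");cv2.imwrite("pics/s10.png",cv2.resize(s[160:260,240:360],None,fx=6,fy=6,interpolation=cv2.INTER_CUBIC))
E
```

```text
time: 7.85
position: [0.5243, 0.1531, 0.1448]
eef_rot: [3.141, 0.003, 0.049]
wrist_force: [0.7, -0.4, 0.0]
opening: 0.017
[0.52428568 0.15309999 0.14479933] [3.14097837e+00 2.88250565e-03 4.94800154e-02] [ 0.74087155 -0.42919027  0.04177113]
```

View pics/w10.png

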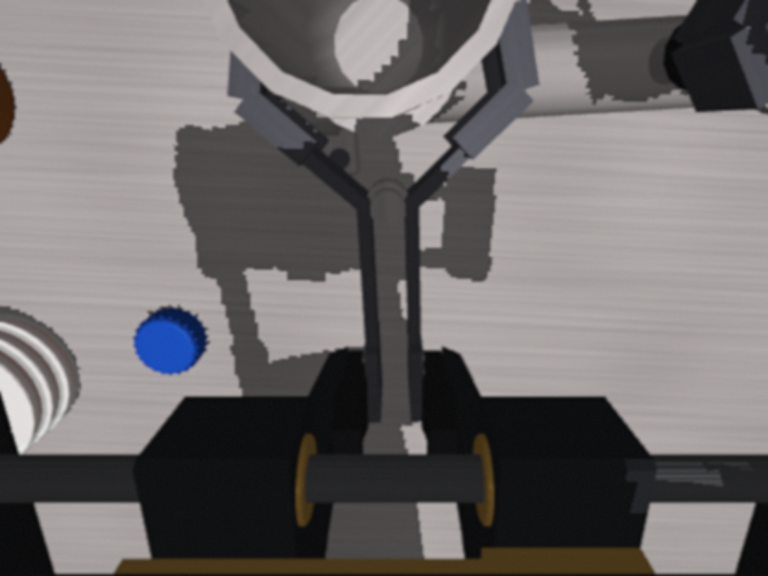

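View pics/s10.png

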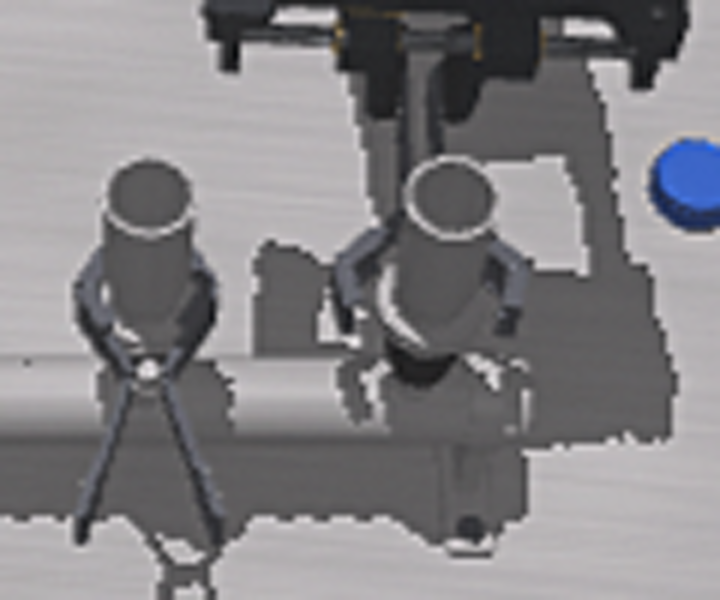

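No contact force and the funnel hasn't moved. I'll release gradually.

```bash
python3 -m jog '[{"hand":0.022,"travel":[0,0,0],"turn":0},{"hand":0.028,"travel":[0,0,0],"turn":0},{"hand":0.034,"travel":[0,0,0],"turn":0},{"hand":0.038,"travel":[0,0,0],"turn":0},{"hand":0.042,"travel":[0,0,0],"turn":0},{"hand":0.046,"travel":[0,0,0],"turn":0},{"hand":0.05,"travel":[0,0,0],"turn":0},{"hand":0.05,"travel":[0,0,0],"turn":0}]'
python3 - <<'E'
from h import *
s=robot.state();print(s["position"],s["eef_rot"],s["wrist_force"])
for n in ["wrist","scene"]:
  W=robot.capture(n);cv2.imwrite(f"pics/{n}11.png",W["img"][:,:,::-1])
w=cv2.imread("pics/wrist11.png");cv2.imwrite("pics/w11.png",cv2.resize(w,None,fx=1.5,fy=1.5))
s=cv2.imread("pics/scene11.png");cv2.imwrite("pics/s11.png",cv2.resize(s[160:260,240:360],None,fx=6,fy=6,interpolation=cv2.INTER_CUBIC))
E
```

```text
time: 8.95
position: [0.5241, 0.153, 0.1448]
eef_rot: [3.141, 0.003, 0.049]
wrist_force: [0.8, 0.3, -0.2]
opening: 0.0503
[0.52408863 0.15303668 0.14481497] [3.14089512e+00 2.80542713e-03 4.94828326e-02] [ 0.75705384  0.29039106 -0.20489786]
```

View pics/w11.png

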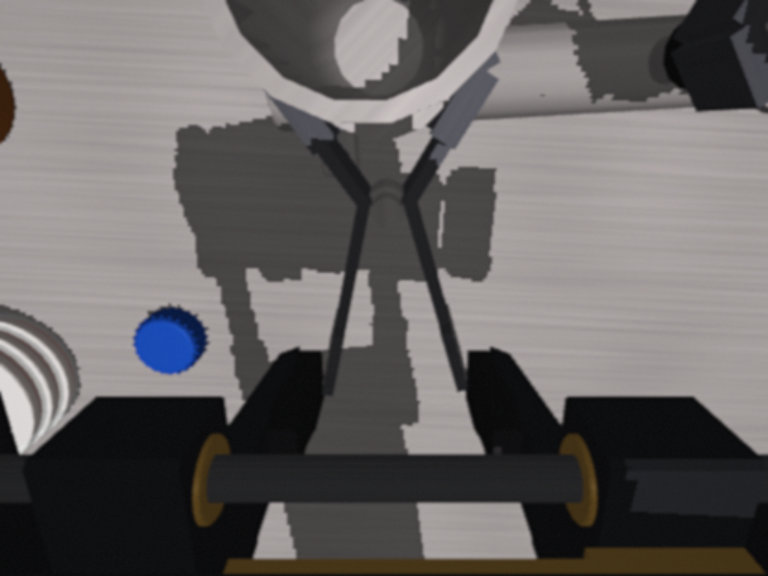

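View pics/s11.png

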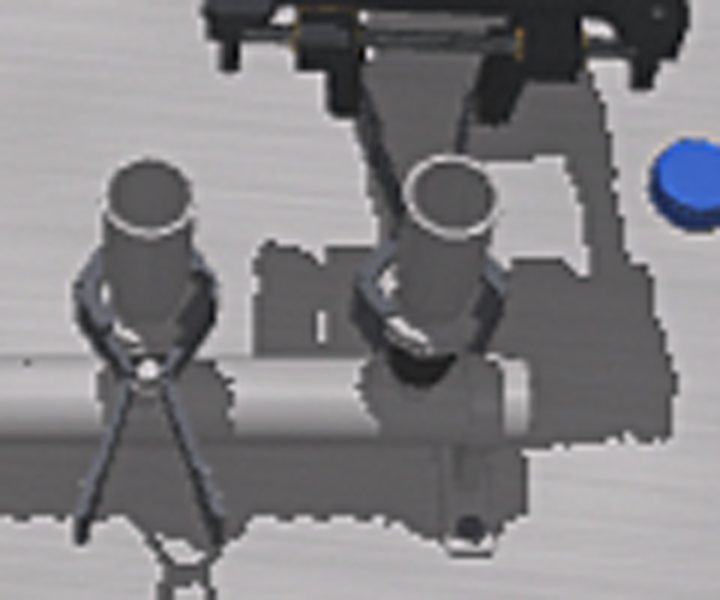

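```bash
python3 -m jog '[{"hand":0.06,"travel":[0,0,0],"turn":0},{"hand":0.08,"travel":[0,0,0],"turn":0},{"hand":0.088,"travel":[0,0,0],"turn":0},{"hand":0.088,"travel":[0,0,0],"turn":0},{"hand":0.088,"travel":[0,0,0],"turn":0}]'
python3 - <<'E'
from h import *
for n in ["wrist","scene"]:
  W=robot.capture(n);cv2.imwrite(f"pics/{n}12.png",W["img"][:,:,::-1])
w=cv2.imread("pics/wrist12.png");cv2.imwrite("pics/w12.png",cv2.resize(w,None,fx=1.5,fy=1.5))
s=cv2.imread("pics/scene12.png");cv2.imwrite("pics/s12.png",cv2.resize(s[160:260,240:360],None,fx=6,fy=6,interpolation=cv2.INTER_CUBIC))
E
```

```text
time: 9.68
position: [0.524, 0.153, 0.1448]
eef_rot: [3.141, 0.003, 0.049]
wrist_force: [0.1, 0.2, 0.1]
opening: 0.0879
```

View pics/w12.png

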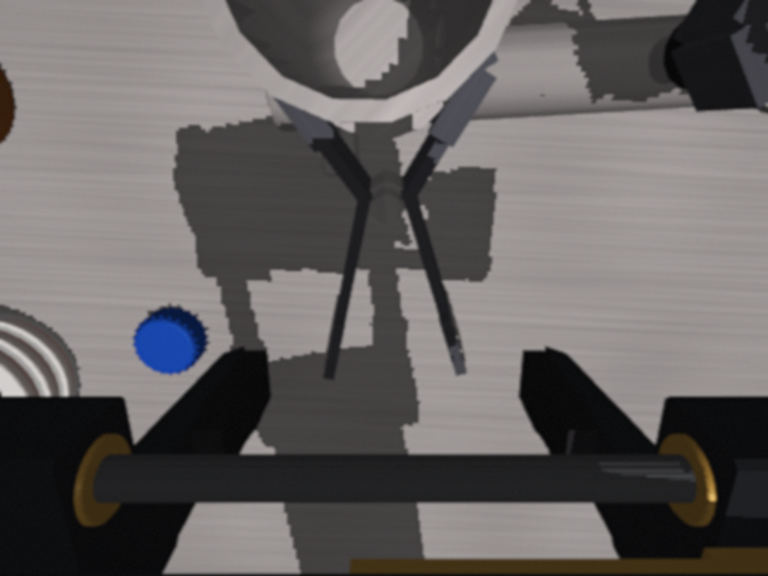

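View pics/s12.png

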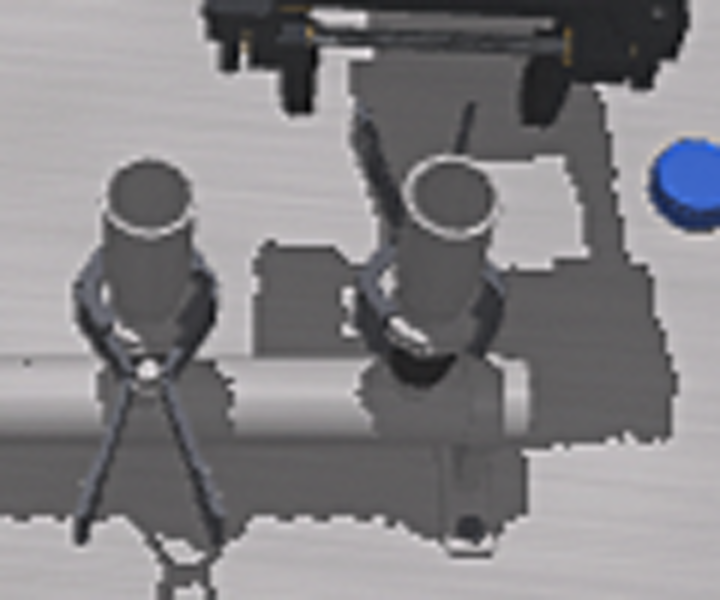

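Run:
```python
from h import *
s=robot.state();W=robot.capture("wrist");R=toolR(s);p=s["position"]
cv2.imwrite("pics/w13.png",cv2.resize(W["img"][90:270,200:330,::-1],None,fx=3.3,fy=3.3,interpolation=cv2.INTER_CUBIC))
for d in (.17,.18,.187,.195):
    q=np.array(un((0,0),1.5,(394,372)));X=W["R"].T@(np.linalg.solve(W["mtx"],[*q,1])*d-W["t"]);print(d,X.round(4))
for z in (.15,.155,.16,.163): 
  print(z,ray(W,un((0,0),1.5,(394,372)),z).round(4),ray(W,un((0,0),1.5,(388,187)),z).round(4))
```

```text
0.17 [0.5207 0.1534 0.1389]
0.18 [0.5157 0.1532 0.13  ]
0.187 [0.5123 0.153  0.1237]
0.195 [0.5083 0.1528 0.1166]
0.15 [0.5269 0.1537 0.15  ] [0.588  0.1584 0.15  ]
0.155 [0.5297 0.1538 0.155 ] [0.5886 0.1584 0.155 ]
0.16 [0.5325 0.1539 0.16  ] [0.5892 0.1583 0.16  ]
0.163 [0.5341 0.154  0.163 ] [0.5895 0.1583 0.163 ]
```

View pics/w13.png

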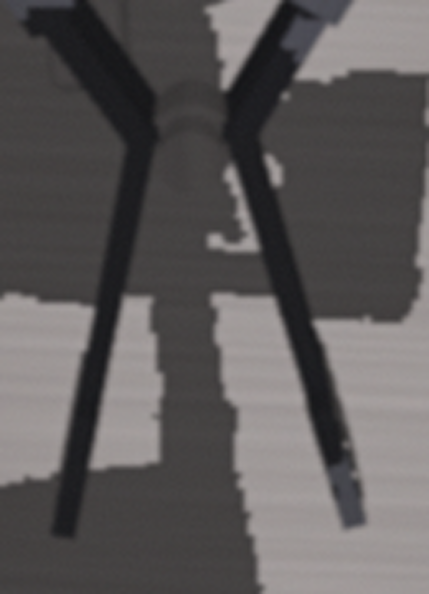

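The handles seem to have sagged on release, with rear ends moving from row 390 to 376. I'll raise the gripper clear and measure the tilt.

```bash
python3 -m jog '[{"hand":0.088,"travel":[0,0,-0.03],"turn":0},{"hand":0.088,"travel":[0,0,-0.06],"turn":0},{"hand":0.088,"travel":[-0.02,0,-0.1],"turn":0},{"hand":0.088,"travel":[-0.06,0,-0.12],"turn":0},{"hand":0.088,"travel":[-0.10,0,-0.12],"turn":0},{"hand":0.088,"travel":[-0.10,0,-0.12],"turn":0}]'
python3 - <<'E'
from h import *
for n in ["wrist","scene","top"]:
  W=robot.capture(n);cv2.imwrite(f"pics/{n}14.png",W["img"][:,:,::-1])
w=cv2.imread("pics/wrist14.png");cv2.imwrite("pics/w14.png",cv2.resize(w,None,fx=1.5,fy=1.5))
s=cv2.imread("pics/scene14.png");cv2.imwrite("pics/s14.png",cv2.resize(s[160:260,240:360],None,fx=6,fy=6,interpolation=cv2.INTER_CUBIC))
s=cv2.imread("pics/top14.png");cv2.imwrite("pics/t14.png",cv2.resize(s[140:240,165:265],None,fx=6,fy=6,interpolation=cv2.INTER_CUBIC))
E
```

```text
time: 10.58
position: [0.4227, 0.1481, 0.2655]
eef_rot: [3.141, 0.002, 0.05]
wrist_force: [0.9, -0.0, -0.3]
opening: 0.0881
```

View pics/w14.png

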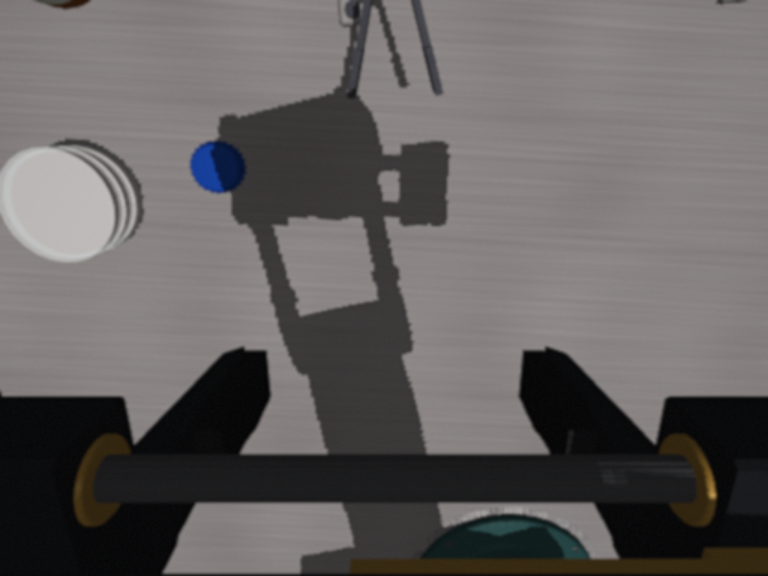

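View pics/s14.png

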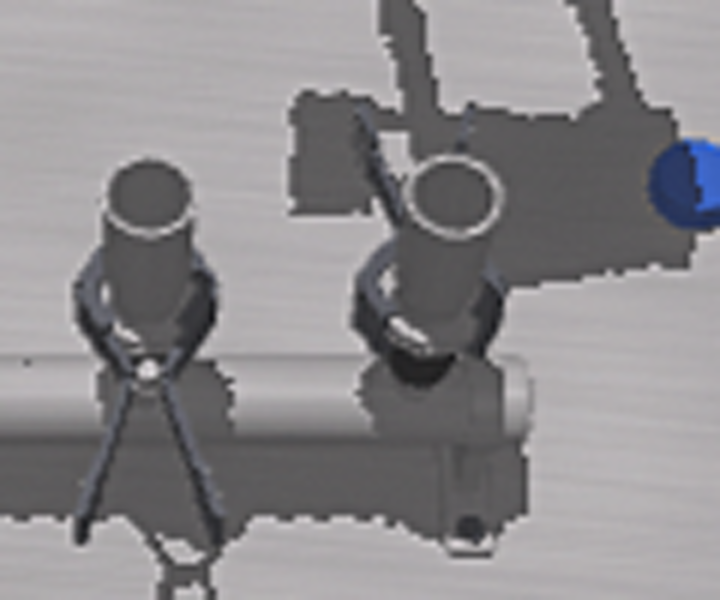

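View pics/t14.png

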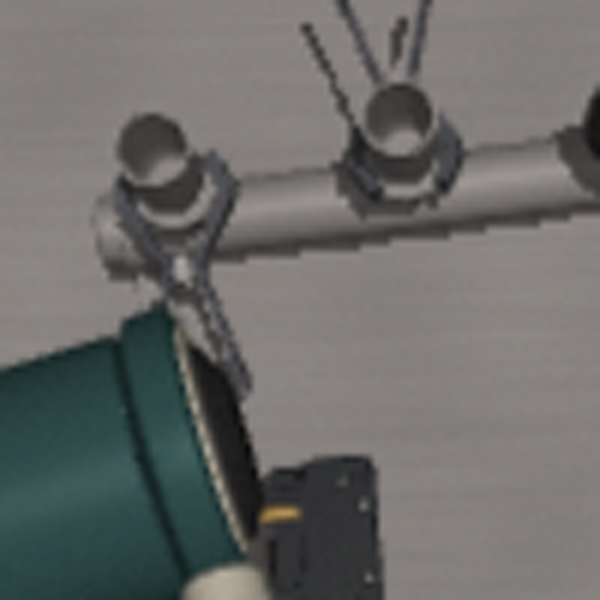

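```bash
python3 - <<'E'
from h import *
s=robot.state();W=robot.capture("wrist");S=robot.capture("scene");T=robot.capture("top")
def tri(obs):
    A=[];b=[]
    for c,px in obs:
        d=c["R"].T@np.linalg.solve(c["mtx"],[*px,1]);d/=np.linalg.norm(d);C=-c["R"].T@c["t"];P=np.eye(3)-np.outer(d,d);A.append(P);b.append(P@C)
    A=np.vstack(A);b=np.hstack(b);x=np.linalg.lstsq(A,b,rcond=None)[0];return x.round(4),np.linalg.norm(A@x-b).round(4)
u=lambda p:un((240,160),6,p); w=lambda p:un((0,0),1.5,p); t=lambda p:un((165,140),6,p)
print("-y rear",tri([(W,w((438,92))),(S,u((361,108)))]),tri([(W,w((438,92))),(S,u((361,108))),(T,t((247,388)))]))
print("+y rear",tri([(W,w((352,95))),(S,u((471,106)))]))
print("rim",tri([(S,u((454,198))),(T,t((153,146)))]),ray(S,u((454,198)),.232))
def cr(c,o,X): p=proj(c,X);return ((p[0]-o[0]+.5)*6-.5,(p[1]-o[1]+.5)*6-.5)
# model prediction: clamp on flange, yaw psi, pitch a
F=np.array([.6255,.1615,.15])
for a in (0,.1,.2,.25):
  y=.07;x=np.array([np.cos(y)*np.cos(a),np.sin(y)*np.cos(a),np.sin(a)]);l=np.array([-np.sin(y),np.cos(y),0]);zz=np.cross(x,l)
  X1=F+x*(-38-64)*1e-3+zz*.013; out=[]
  for sgn in(-1,1):
    X=X1+sgn*l*.027; out+= [np.round(cr(S,(240,160),X)), np.round(1.5*proj(W,X)),]
  out.append(np.round(cr(T,(165,140),X1-l*.027)));pv=F-x*.038+zz*.013;out.append(np.round(cr(T,(165,140),pv)))
  print(a,X1.round(4),*out)
E
python3 - <<'E'
import cv2
s=cv2.imread("pics/scene14.png");cv2.imwrite("pics/s15.png",cv2.resize(s[170:225,290:335],None,fx=10,fy=10,interpolation=cv2.INTER_NEAREST))
s=cv2.imread("pics/wrist14.png");cv2.imwrite("pics/w15.png",cv2.resize(s[0:75,215:310],None,fx=8,fy=8,interpolation=cv2.INTER_NEAREST))
E
```

```text
-y rear (array([0.5249, 0.13  , 0.1381]), np.float64(0.0)) (array([0.5247, 0.1293, 0.1374]), np.float64(0.0017))
+y rear (array([0.5209, 0.1763, 0.141 ]), np.float64(0.0004))
rim (array([0.625 , 0.1618, 0.2312]), np.float64(0.0009)) [0.62548819 0.16234958 0.232     ]
0 [0.5237 0.1544 0.163 ] [360.  76.] [448.  87.] [488.  80.] [337.  89.] [243. 379.] [177. 254.]
0.1 [0.523  0.1543 0.1528] [358.  88.] [446.  90.] [485.  92.] [340.  92.] [245. 383.] [178. 258.]
0.2 [0.5232 0.1543 0.1425] [356. 102.] [444.  91.] [482. 106.] [342.  93.] [247. 386.] [179. 261.]
0.25 [0.5237 0.1544 0.1374] [355. 110.] [443.  91.] [481. 113.] [343.  93.] [248. 386.] [180. 262.]
```

View pics/s15.png

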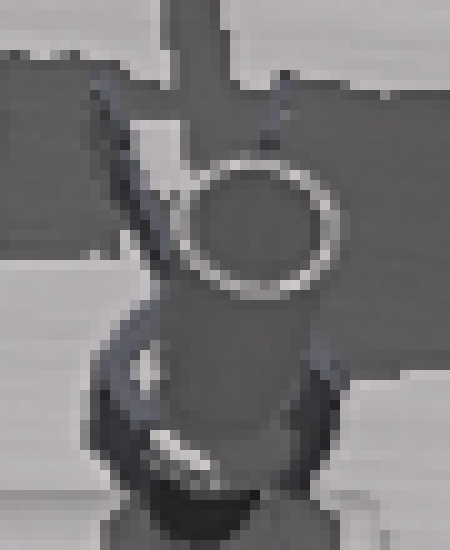

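View pics/w15.png

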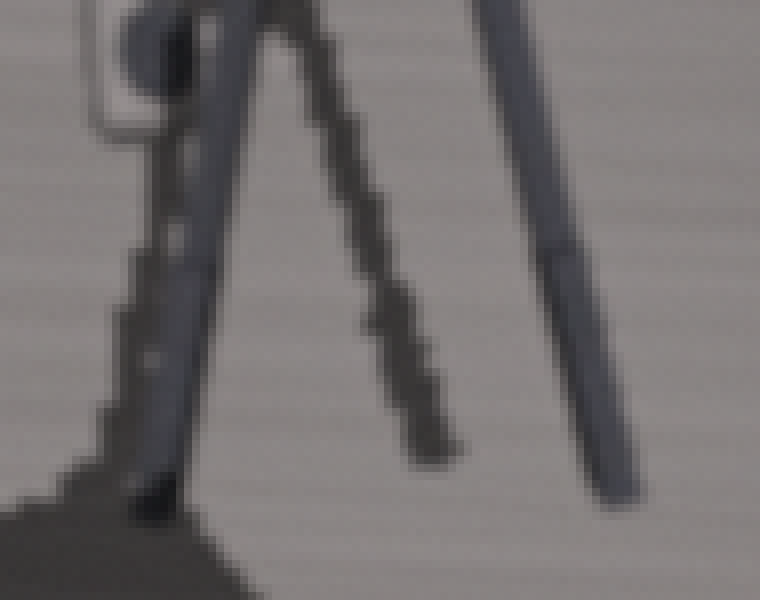

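The handles look about 0.2 rad low, which is right at the limit. I'll take closer wrist views from two positions before deciding how to mend it.

```bash
python3 -m jog '[{"hand":0.088,"travel":[0.02,0,-0.03],"turn":0},{"hand":0.088,"travel":[0.06,0,-0.035],"turn":0},{"hand":0.088,"travel":[0.06,0,-0.035],"turn":0},{"hand":0.088,"travel":[0.06,0,-0.035],"turn":0}]'
python3 - <<'E'
from h import *
import pickle
s=robot.state();W=robot.capture("wrist");pickle.dump((s,W),open("va.pkl","wb"))
cv2.imwrite("pics/va.png",cv2.resize(W["img"][0:200,150:400,::-1],None,fx=3.2,fy=3,interpolation=cv2.INTER_CUBIC))
E
python3 -m jog '[{"hand":0.088,"travel":[0.02,0.02,0],"turn":0},{"hand":0.088,"travel":[0.05,0.05,0],"turn":0},{"hand":0.088,"travel":[0.06,0.06,0],"turn":0},{"hand":0.088,"travel":[0.06,0.06,0],"turn":0}]'
python3 - <<'E'
from h import *
import pickle
s=robot.state();W=robot.capture("wrist");pickle.dump((s,W),open("vb.pkl","wb"))
cv2.imwrite("pics/vb.png",cv2.resize(W["img"],None,fx=1.5,fy=1.5,interpolation=cv2.INTER_CUBIC)[:,:,::-1])
E
```

```text
time: 11.38
position: [0.485, 0.151, 0.2986]
eef_rot: [3.14, 0.006, 0.049]
wrist_force: [-0.7, 0.2, -0.4]
opening: 0.088
time: 11.92
position: [0.547, 0.0938, 0.298]
eef_rot: [3.141, 0.007, 0.048]
wrist_force: [-0.1, -0.2, -0.1]
opening: 0.0877
```

View pics/va.png

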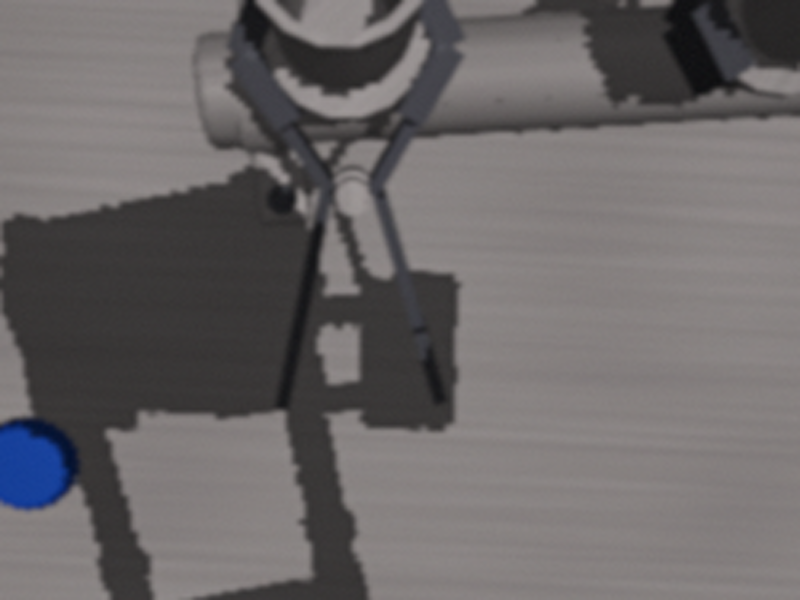

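View pics/vb.png

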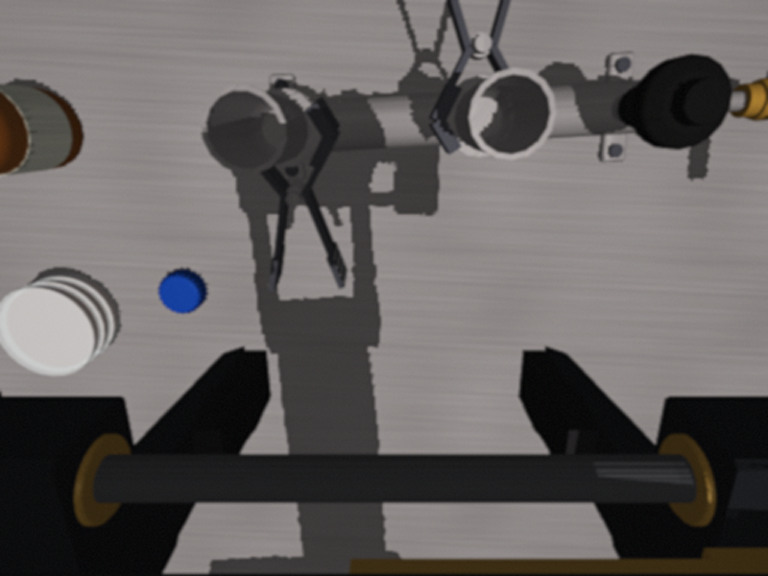

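Run:
```python
import pickle,cv2
s,W=pickle.load(open("vb.pkl","rb"));print(s["position"])
cv2.imwrite("pics/vb2.png",cv2.resize(W["img"][45:200,125:240,::-1],None,fx=5,fy=3.8,interpolation=cv2.INTER_CUBIC))
```

```text
[0.54701803 0.09377532 0.29800268]
```

View pics/vb2.png

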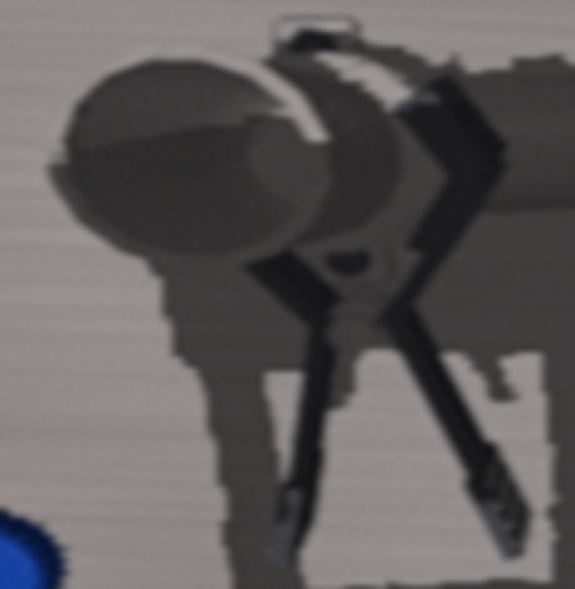

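```bash
cat >> h.py <<'E'
def tri(obs):
    A=[];b=[]
    for c,px in obs:
        d=c["R"].T@np.linalg.solve(c["mtx"],[*px,1]);d/=np.linalg.norm(d);C=-c["R"].T@c["t"];P=np.eye(3)-np.outer(d,d);A.append(P);b.append(P@C)
    A=np.vstack(A);b=np.hstack(b);x=np.linalg.lstsq(A,b,rcond=None)[0];return x.round(4),np.linalg.norm(A@x-b).round(4)
def un2(o,sx,sy,p): return [o[0]+(p[0]+.5)/sx-.5,o[1]+(p[1]+.5)/sy-.5]
E
python3 - <<'E'
from h import *
import pickle
_,A=pickle.load(open("va.pkl","rb"));_,B=pickle.load(open("vb.pkl","rb"))
a=lambda p:un2((150,0),3.2,3,p); b=lambda p:un2((125,45),5,3.8,p)
for n,p,q in [("+y rear",(282,405),(278,560)),("-y rear",(441,402),(512,555)),("-y apex",(462,52),(503,145)),("-y inner joint",(380,185),(388,310)),("+y inner joint",(325,185),(338,305)),("-y plate front",(418,328),(475,485)),("rim",(338,-30),(195,155))]:
    print(n,tri([(A,a(p)),(B,b(q))]))
E
```

```text
+y rear (array([0.5182, 0.1774, 0.1397]), np.float64(0.0005))
-y rear (array([0.5214, 0.1294, 0.1388]), np.float64(0.0007))
-y apex (array([0.6251, 0.1318, 0.1309]), np.float64(0.0033))
-y inner joint (array([0.5859, 0.1522, 0.1442]), np.float64(0.0021))
+y inner joint (array([0.5852, 0.167 , 0.1247]), np.float64(0.0002))
-y plate front (array([0.5438, 0.1372, 0.1459]), np.float64(0.0014))
rim (array([0.6224, 0.1638, 0.2195]), np.float64(0.0024))
```

Run:
```python
from h import *
import pickle
_,A=pickle.load(open("va.pkl","rb"));T=robot.capture("top");S=robot.capture("scene")
a=lambda p:un2((150,0),3.2,3,p);t=lambda p:un((165,140),6,p)
cv2.imwrite("pics/t16.png",cv2.resize(cv2.imread("pics/top14.png")[160:215,180:215],None,fx=10,fy=10,interpolation=cv2.INTER_NEAREST))
cv2.imwrite("pics/va2.png",cv2.resize(A["img"][0:150,205:305,::-1],None,fx=5,fy=4,interpolation=cv2.INTER_CUBIC))
print("pin",tri([(A,a((352,193))),(T,t((183,268)))]))
for z in (.14,.15,.163): print(z,ray(A,a((352,193)),z).round(4),ray(T,t((183,268)),z).round(4))
cv2.imwrite("pics/t17.png",cv2.resize(T["img"][:,:,::-1][150:230,170:270],None,fx=7,fy=7,interpolation=cv2.INTER_CUBIC))
```

```text
pin (array([0.5825, 0.1581, 0.1505]), np.float64(0.0012))
0.14 [0.5825 0.1589 0.14  ] [0.585  0.1587 0.14  ]
0.15 [0.582  0.1587 0.15  ] [0.5831 0.1575 0.15  ]
0.163 [0.5813 0.1586 0.163 ] [0.5806 0.1559 0.163 ]
```

View pics/t16.png

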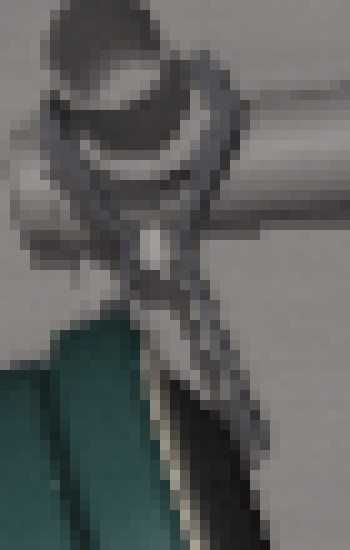

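View pics/va2.png

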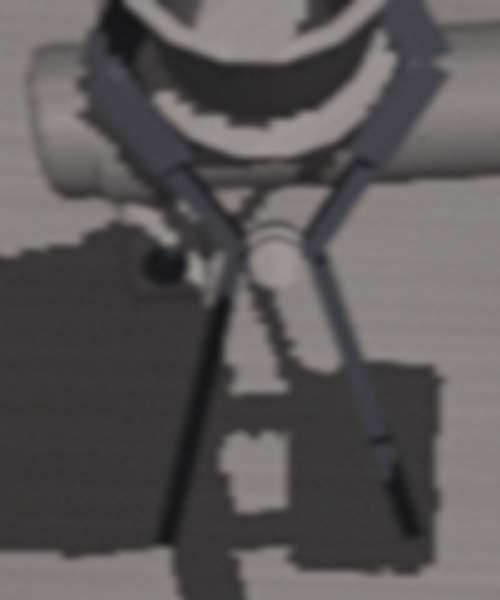

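View pics/t17.png

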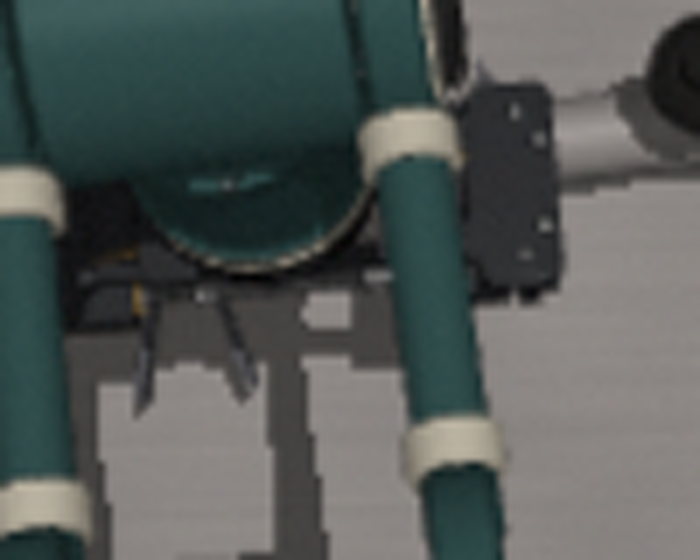

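Run:
```python
from h import *
import pickle
S=robot.capture("scene");_,A=pickle.load(open("va.pkl","rb"));_,B=pickle.load(open("vb.pkl","rb"))
a=lambda p:((p[0]-205+.5)*5-.5,(p[1]+.5)*4-.5)
b=lambda p:((p[0]-125+.5)*5-.5,(p[1]-45+.5)*3.8-.5)
s=lambda p:((p[0]-290+.5)*10-.5,(p[1]-170+.5)*10-.5)
for dz,al,th in [(0,0,.05),(0,.2,.05),(-.006,.1,.08),(-.013,0,.1),(-.006,.2,.1)]:
  F=np.array([.6255,.1615,.15+dz]);y=.07
  x=np.array([np.cos(y)*np.cos(al),np.sin(y)*np.cos(al),np.sin(al)]);l=np.array([-np.sin(y),np.cos(y),0]);zz=np.cross(x,l)
  sp=.030-65e-3*th
  P=dict(apexR=F-l*.028+zz*.013,apexRb=F-l*.028-zz*.013,apexLt=F+l*.028+zz*.013,rearR=F-x*.102-l*sp+zz*.013,rearL=F-x*.102+l*sp+zz*.013,rearRb=F-x*.102-l*sp-zz*.013,pin=F-x*.038+zz*.013)
  print(dz,al,th)
  for k,X in P.items(): print("  ",k,"S15",np.round(s(proj(S,X))),"va2",np.round(a(proj(A,X))),"vb2",np.round(b(proj(B,X))))
print(np.round(b(proj(B,(.6255,.1615,.232)))),np.round(b(proj(B,(.6357,.0477,.232)))), np.round(a(proj(A,(.6255-.022,.1595,.155)))))
```

```text
0 0 0.05
   apexR S15 [104. 378.] va2 [447.  13.] vb2 [481. 142.]
   apexRb S15 [ 95. 431.] va2 [433.  42.] vb2 [499. 142.]
   apexLt S15 [338. 385.] va2 [92. 20.] vb2 [151. 148.]
   rearR S15 [101.  27.] va2 [434. 533.] vb2 [509. 572.]
   rearL S15 [313.  33.] va2 [135. 538.] vb2 [229. 577.]
   rearRb S15 [92. 84.] va2 [423. 517.] vb2 [523. 540.]
   pin S15 [215. 246.] va2 [275. 225.] vb2 [337. 317.]
0 0.2 0.05
   apexR S15 [103. 369.] va2 [447.  28.] vb2 [482. 154.]
   apexRb S15 [ 95. 439.] va2 [433.  28.] vb2 [498. 131.]
   apexLt S15 [337. 376.] va2 [93. 35.] vb2 [153. 160.]
   rearR S15 [94. 71.] va2 [425. 522.] vb2 [521. 548.]
   rearL S15 [303.  77.] va2 [145. 527.] vb2 [257. 552.]
   rearRb S15 [ 87. 142.] va2 [415. 488.] vb2 [531. 502.]
   pin S15 [212. 257.] va2 [276. 237.] vb2 [347. 320.]
-0.006 0.1 0.08
   apexR S15 [101. 386.] va2 [443.  27.] vb2 [486. 148.]
   apexRb S15 [ 93. 447.] va2 [430.  41.] vb2 [502. 137.]
   apexLt S15 [334. 393.] va2 [97. 34.] vb2 [163. 154.]
   rearR S15 [103.  61.] va2 [416. 526.] vb2 [509. 554.]
   rearL S15 [298.  66.] va2 [153. 530.] vb2
[... 289 characters left out ...]
  35.] vb2 [175. 148.]
   rearR S15 [109.  57.] va2 [411. 525.] vb2 [500. 556.]
   rearL S15 [294.  62.] va2 [159. 529.] vb2 [263. 560.]
   rearRb S15 [101. 113.] va2 [401. 510.] vb2 [514. 525.]
   pin S15 [210. 274.] va2 [276. 230.] vb2 [352. 309.]
-0.006 0.2 0.1
   apexR S15 [101. 382.] va2 [443.  35.] vb2 [486. 154.]
   apexRb S15 [ 93. 451.] va2 [430.  34.] vb2 [501. 131.]
   apexLt S15 [334. 388.] va2 [98. 41.] vb2 [165. 160.]
   rearR S15 [105.  84.] va2 [406. 519.] vb2 [508. 541.]
   rearL S15 [288.  89.] va2 [164. 523.] vb2 [281. 545.]
   rearRb S15 [ 97. 154.] va2 [397. 485.] vb2 [519. 497.]
   pin S15 [209. 269.] va2 [276. 239.] vb2 [354. 317.]
[193. 145.] [1090.  114.] [276. 145.]
```

Run:
```python
from h import *
S=robot.capture("scene")
from scipy.spatial.transform import Rotation as Ro
R=Ro.from_euler('xyz',[3.141,.003,.049]).as_matrix();p=np.array([.5243,.1531,.1448])
s=lambda p:((p[0]-290+.5)*10-.5,(p[1]-170+.5)*10-.5)
for n,l in dict(apexLt=(.0887,-.0425,-.0185),apexRt=(.0915,.0355,-.0185),apexLb=(.0887,-.0425,.0076),apexRb=(.0915,.0355,.0076),tipL=(.1085,-.0393,-.0185),tipR=(.1102,.0297,-.0185),tipLb=(.1085,-.0393,.0076),tipRb=(.1102,.0297,.0076)).items():
    print(n,np.round(s(proj(S,p+R@np.array(l)))))
im=cv2.imread("pics/scene10.png");cv2.imwrite("pics/s18.png",cv2.resize(im[170:225,290:335],None,fx=10,fy=10,interpolation=cv2.INTER_NEAREST))
```

```text
apexLt [383. 343.]
apexRt [ 58. 338.]
apexLb [368. 396.]
apexRb [ 50. 391.]
tipL [372. 414.]
tipR [ 82. 407.]
tipLb [357. 467.]
tipRb [ 74. 459.]
```

View pics/s18.png

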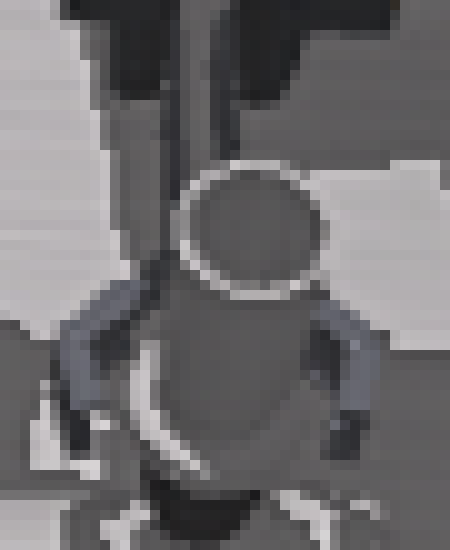

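The measurements agree on a tilt of about 0.2 rad and an arm angle of about 0.1, so the clamp sagged at the handles on release. To mend it I'll hold the handles lightly at 3 N, so the jaws stay shut, lift them level and release slowly.

Run:
```python
from h import *
s=robot.state();print(delta(s,(.524,.153,.127),.05))
```

```text
(array([-0.0189, -0.0595,  0.1716]), np.float64(0.0))
```

```bash
python3 -m jog '[{"hand":0.088,"travel":[-0.01,-0.03,0],"turn":0},{"hand":0.088,"travel":[-0.019,-0.059,0],"turn":0},{"hand":0.088,"travel":[-0.019,-0.0595,0.04],"turn":0},{"hand":0.088,"travel":[-0.019,-0.0595,0.08],"turn":0},{"hand":0.088,"travel":[-0.019,-0.0595,0.12],"turn":0},{"hand":0.088,"travel":[-0.019,-0.0595,0.15],"turn":0},{"hand":0.088,"travel":[-0.019,-0.0595,0.17],"turn":0},{"hand":0.088,"travel":[-0.019,-0.0595,0.1715],"turn":0}]' 3;  python3 -m jog '[{"hand":0.07,"travel":[0,0,0],"turn":0},{"hand":0.05,"travel":[0,0,0],"turn":0},{"hand":0.04,"travel":[0,0,0],"turn":0},{"hand":0.04,"travel":[0,0,0],"turn":0},{"hand":0.04,"travel":[0,0,0],"turn":0}]' 3
python3 - <<'E'
from h import *
W=robot.capture("wrist");cv2.imwrite("pics/w19.png",cv2.resize(W["img"],None,fx=1.5,fy=1.5)[:,:,::-1])
E
```

```text
time: 13.18
position: [0.5219, 0.1532, 0.1254]
eef_rot: [3.14, 0.009, 0.051]
wrist_force: [0.2, -0.2, -0.8]
opening: 0.0877
time: 13.8
position: [0.5223, 0.1532, 0.1258]
eef_rot: [3.14, 0.008, 0.051]
wrist_force: [-0.6, 0.3, -0.1]
opening: 0.051
```

View pics/w19.png

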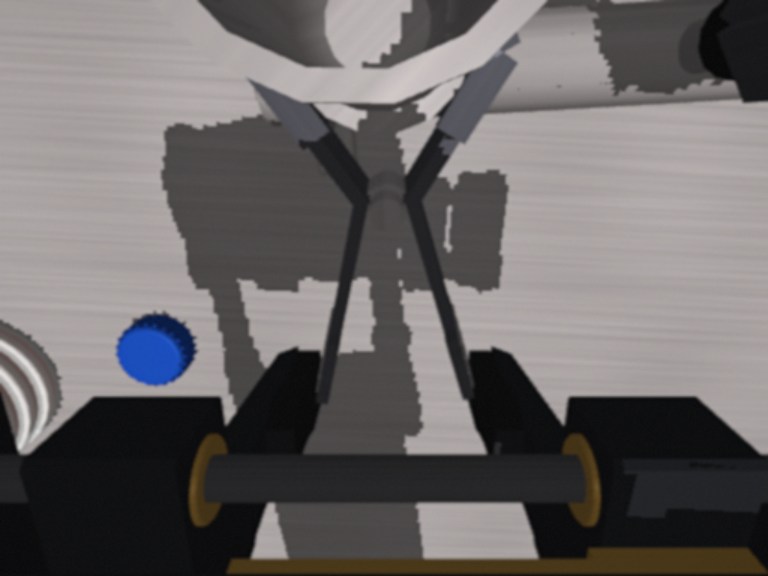

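```bash
python3 -m jog '[{"hand":0.04,"travel":[0,0,-0.004],"turn":0},{"hand":0.04,"travel":[0,0,-0.008],"turn":0},{"hand":0.04,"travel":[0,0,-0.012],"turn":0},{"hand":0.04,"travel":[0,0,-0.016],"turn":0},{"hand":0.04,"travel":[0,0,-0.018],"turn":0},{"hand":0.04,"travel":[0,0,-0.018],"turn":0}]'
python3 - <<'E'
from h import *
s=robot.state();print(s["opening"])
W=robot.capture("wrist");cv2.imwrite("pics/w20.png",cv2.resize(W["img"],None,fx=1.5,fy=1.5)[:,:,::-1])
S=robot.capture("scene")["img"];cv2.imwrite("pics/s20.png",cv2.resize(S[170:225,290:335,::-1],None,fx=10,fy=10,interpolation=cv2.INTER_NEAREST))
E
```

```text
time: 14.6
position: [0.5227, 0.1533, 0.144]
eef_rot: [3.14, 0.008, 0.051]
wrist_force: [1.3, -0.1, -0.2]
opening: 0.051
0.05095438745594808
```

View pics/w20.png

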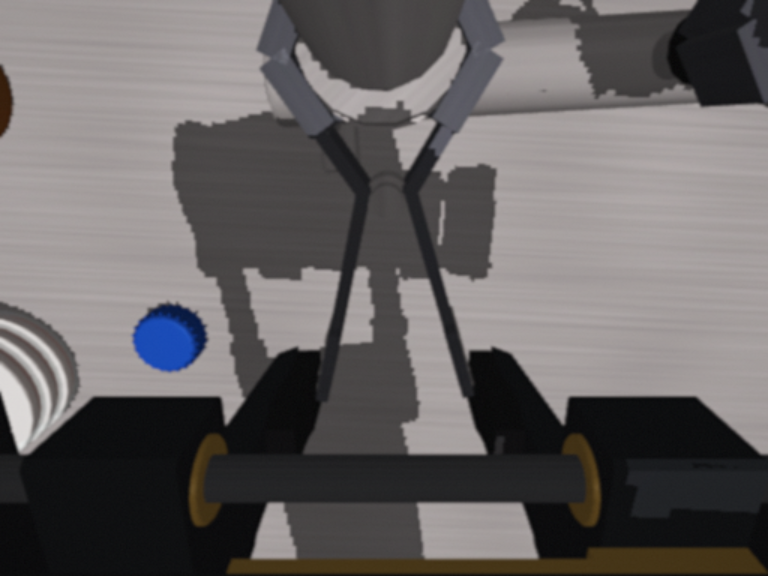

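View pics/s20.png

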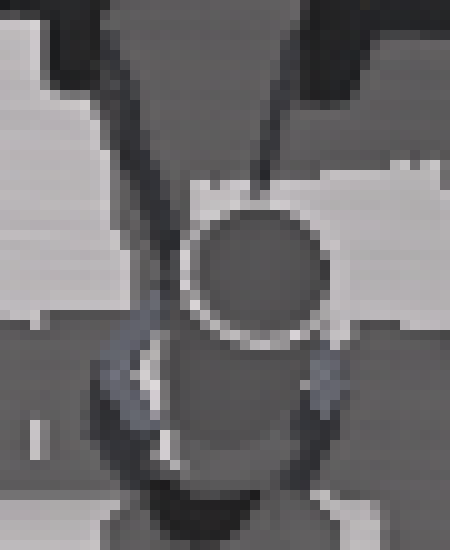

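Lifting the handles tips the funnel with the clamp: the rim moved about 4.5 px away. I'll reverse at once.

```bash
python3 -m jog '[{"hand":0.04,"travel":[0,0,0.004],"turn":0},{"hand":0.04,"travel":[0,0,0.008],"turn":0},{"hand":0.04,"travel":[0,0,0.012],"turn":0},{"hand":0.04,"travel":[0,0,0.016],"turn":0},{"hand":0.04,"travel":[0,0,0.018],"turn":0},{"hand":0.04,"travel":[0,0,0.018],"turn":0}]'
python3 - <<'E'
from h import *
s=robot.state();print(s["opening"])
W=robot.capture("wrist");cv2.imwrite("pics/w21.png",cv2.resize(W["img"],None,fx=1.5,fy=1.5)[:,:,::-1])
S=robot.capture("scene")["img"];cv2.imwrite("pics/s21.png",cv2.resize(S[170:225,290:335,::-1],None,fx=10,fy=10,interpolation=cv2.INTER_NEAREST))
E
```

```text
time: 15.45
position: [0.5226, 0.1533, 0.1258]
eef_rot: [3.14, 0.008, 0.051]
wrist_force: [1.3, 0.1, 0.6]
opening: 0.051
0.05100601658827731
```

View pics/w21.png

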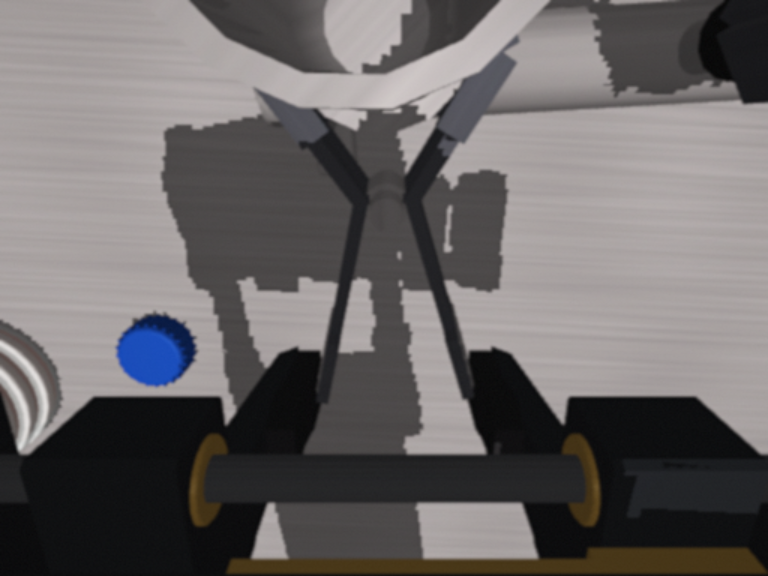

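View pics/s21.png

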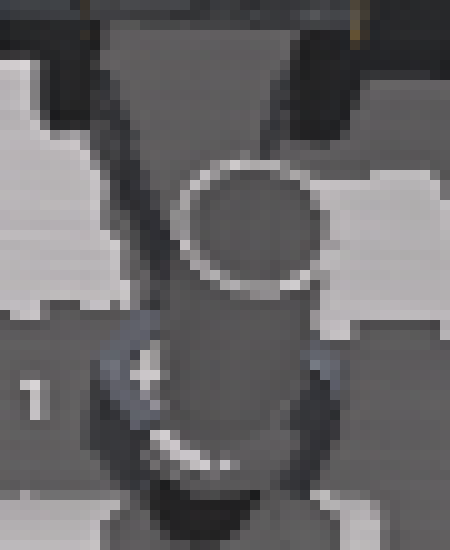

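The funnel is back in place, so jaw friction is strong and levering the closed clamp won't level it. Instead I'll do the following:
1. Regrip lower, with the pads centred on the plates.
2. Open the jaws partly.
3. Level the clamp against the underside of the fixed support flange.

```bash
python3 -m jog '[{"hand":0.065,"travel":[0,0,0],"turn":0},{"hand":0.075,"travel":[0,0,0],"turn":0},{"hand":0.075,"travel":[0.002,0,0.008],"turn":0},{"hand":0.075,"travel":[0.003,0,0.014],"turn":0},{"hand":0.075,"travel":[0.003,0,0.014],"turn":0}]' 25; python3 -m jog '[{"hand":0.06,"travel":[0,0,0],"turn":0},{"hand":0.053,"travel":[0,0,0],"turn":0},{"hand":0.05,"travel":[0,0,0],"turn":0},{"hand":0.048,"travel":[0,0,0],"turn":0},{"hand":0.045,"travel":[0,0,0],"turn":0},{"hand":0.045,"travel":[0,0,0],"turn":0}]' 25
python3 - <<'E'
from h import *
W=robot.capture("wrist");cv2.imwrite("pics/w22.png",cv2.resize(W["img"],None,fx=1.5,fy=1.5)[:,:,::-1])
S=robot.capture("scene")["img"];cv2.imwrite("pics/s22.png",cv2.resize(S[170:225,290:335,::-1],None,fx=10,fy=10,interpolation=cv2.INTER_NEAREST))
E
```

```text
time: 16.18
position: [0.5247, 0.1532, 0.1107]
eef_rot: [3.14, 0.01, 0.051]
wrist_force: [0.5, 0.7, -0.3]
opening: 0.0751
time: 16.92
position: [0.5248, 0.1532, 0.1108]
eef_rot: [3.14, 0.01, 0.051]
wrist_force: [0.1, -0.7, -1.4]
opening: 0.0452
```

View pics/w22.png

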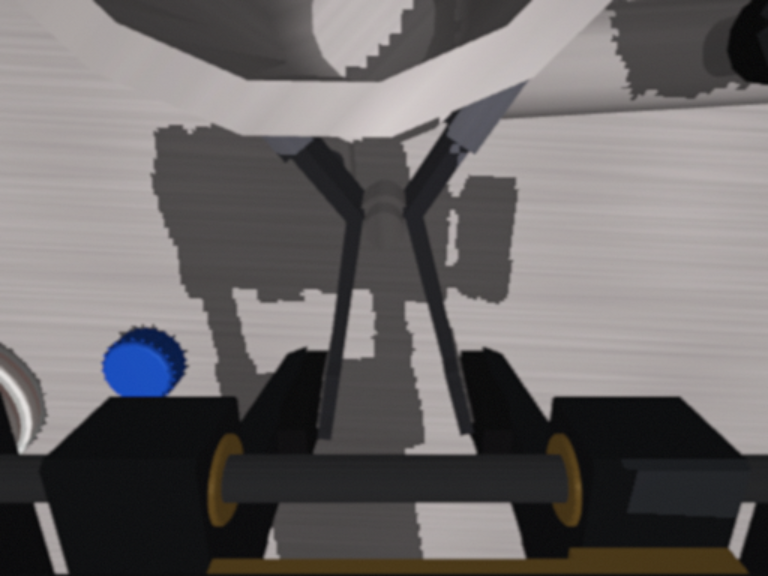

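View pics/s22.png

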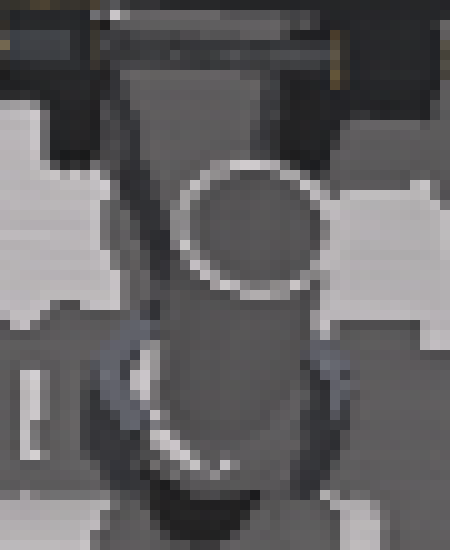

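```bash
python3 -m jog '[{"hand":0.045,"travel":[0,0,-0.003],"turn":0},{"hand":0.045,"travel":[0,0,-0.006],"turn":0},{"hand":0.045,"travel":[0,0,-0.009],"turn":0},{"hand":0.045,"travel":[0,0,-0.01],"turn":0}]'
python3 - <<'E'
from h import *
W=robot.capture("wrist");cv2.imwrite("pics/w23.png",cv2.resize(W["img"],None,fx=1.5,fy=1.5)[:,:,::-1])
S=robot.capture("scene")["img"];cv2.imwrite("pics/s23.png",cv2.resize(S[170:225,290:335,::-1],None,fx=10,fy=10,interpolation=cv2.INTER_NEAREST))
E
```

```text
time: 17.52
position: [0.5251, 0.1533, 0.1212]
eef_rot: [3.14, 0.009, 0.051]
wrist_force: [0.1, 0.4, -0.4]
opening: 0.0456
```

View pics/w23.png

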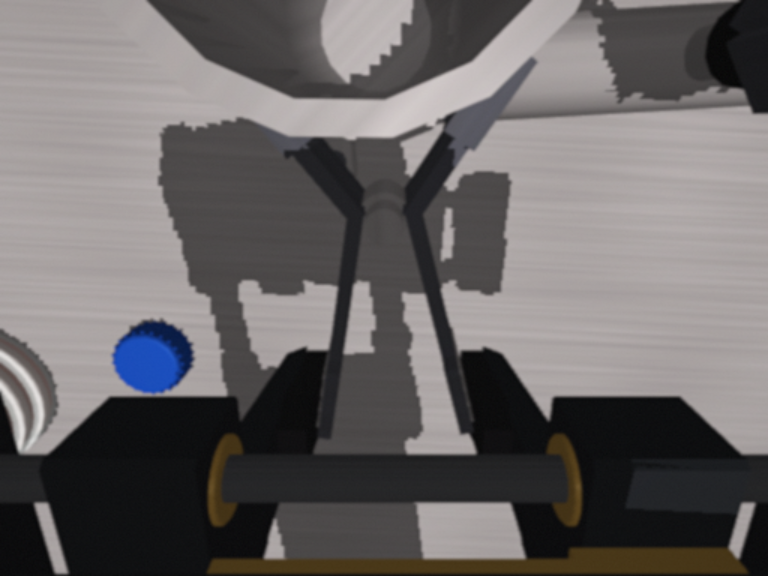

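View pics/s23.png

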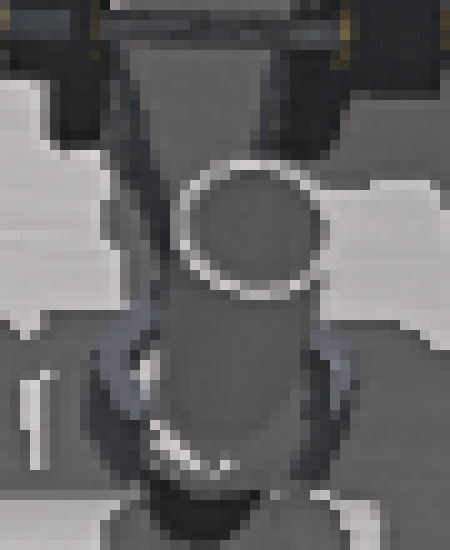

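```bash
python3 -m jog '[{"hand":0.045,"travel":[0,0,-0.002],"turn":0},{"hand":0.045,"travel":[0,0,-0.004],"turn":0},{"hand":0.045,"travel":[0,0,-0.006],"turn":0},{"hand":0.045,"travel":[0,0,-0.007],"turn":0}]'
python3 - <<'E'
from h import *
W=robot.capture("wrist");cv2.imwrite("pics/w24.png",cv2.resize(W["img"],None,fx=1.5,fy=1.5)[:,:,::-1])
S=robot.capture("scene")["img"];cv2.imwrite("pics/s24.png",cv2.resize(S[170:225,290:335,::-1],None,fx=10,fy=10,interpolation=cv2.INTER_NEAREST))
E
```

```text
time: 18.12
position: [0.5251, 0.1533, 0.1282]
eef_rot: [3.14, 0.009, 0.051]
wrist_force: [0.4, 0.3, -0.9]
opening: 0.0448
```

View pics/w24.png

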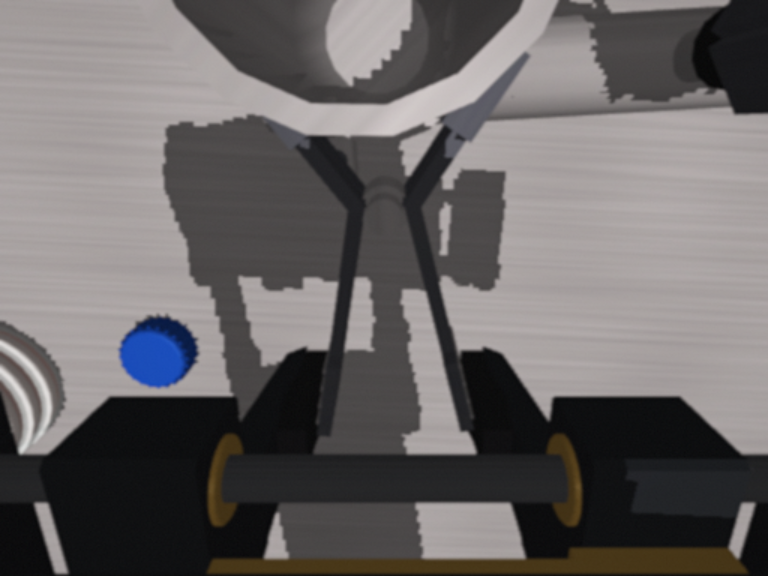

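View pics/s24.png

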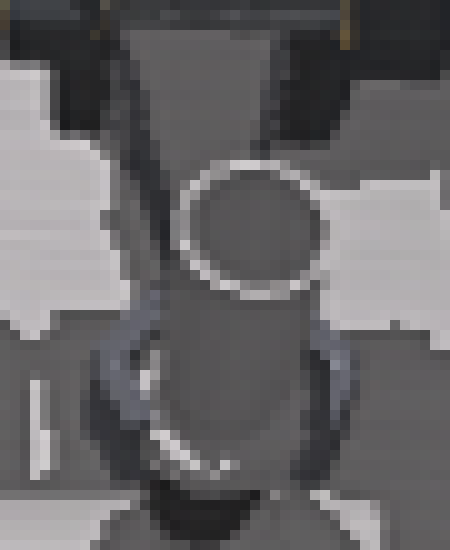

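```bash
python3 -m jog '[{"hand":0.045,"travel":[0,0,-0.002],"turn":0},{"hand":0.045,"travel":[0,0,-0.004],"turn":0},{"hand":0.045,"travel":[0,0,-0.006],"turn":0},{"hand":0.045,"travel":[0,0,-0.006],"turn":0}]'
python3 - <<'E'
from h import *
W=robot.capture("wrist");cv2.imwrite("pics/w25.png",cv2.resize(W["img"],None,fx=1.5,fy=1.5)[:,:,::-1])
S=robot.capture("scene")["img"];cv2.imwrite("pics/s25.png",cv2.resize(S[170:225,290:335,::-1],None,fx=10,fy=10,interpolation=cv2.INTER_NEAREST))
E
```

```text
time: 18.73
position: [0.5254, 0.1534, 0.1345]
eef_rot: [3.14, 0.009, 0.051]
wrist_force: [0.6, -0.2, -0.6]
opening: 0.0448
```

View pics/w25.png

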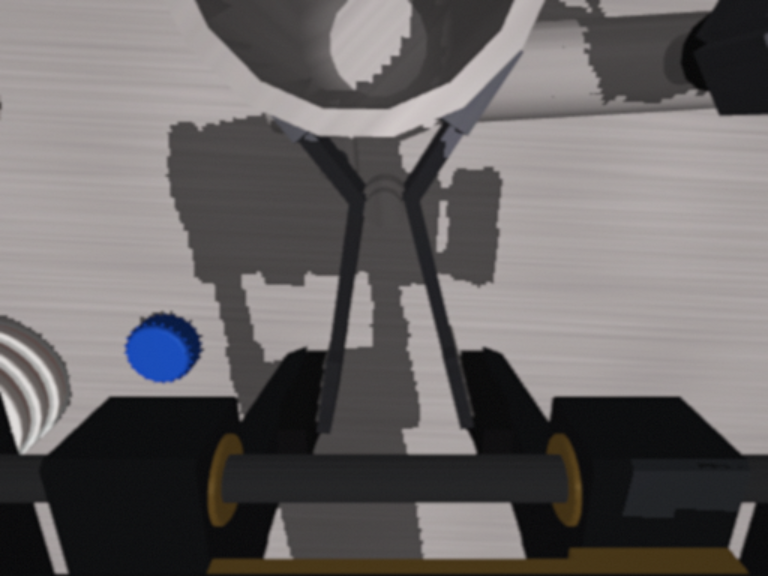

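View pics/s25.png

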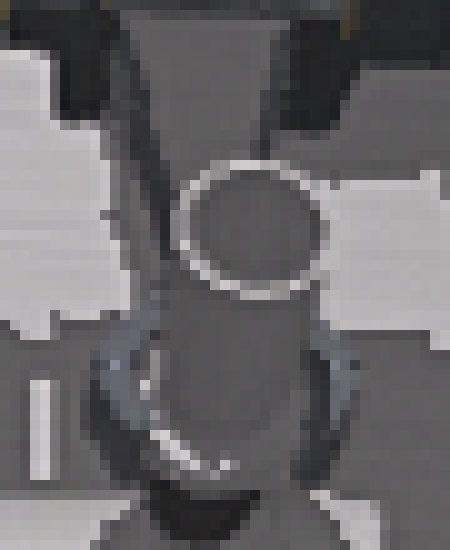

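Run:
```python
import cv2
for n in ("w22","w25"):
    im=cv2.imread(f"pics/{n}.png");cv2.imwrite(f"pics/{n}c.png",cv2.resize(im[160:450,300:490],None,fx=2.8,fy=2,interpolation=cv2.INTER_CUBIC))
```

```text
(no output)
```

View pics/w22c.png

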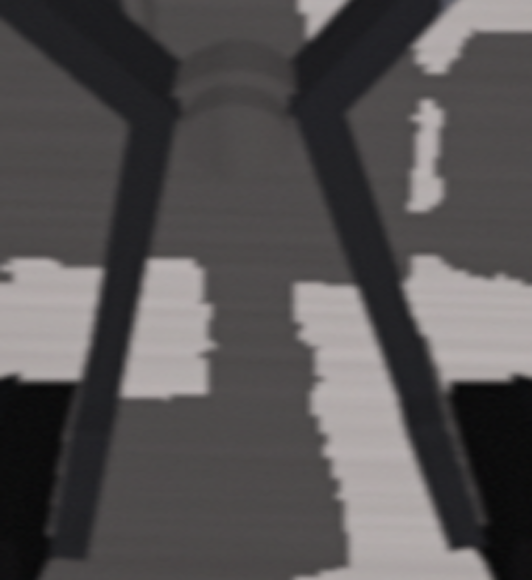

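View pics/w25c.png

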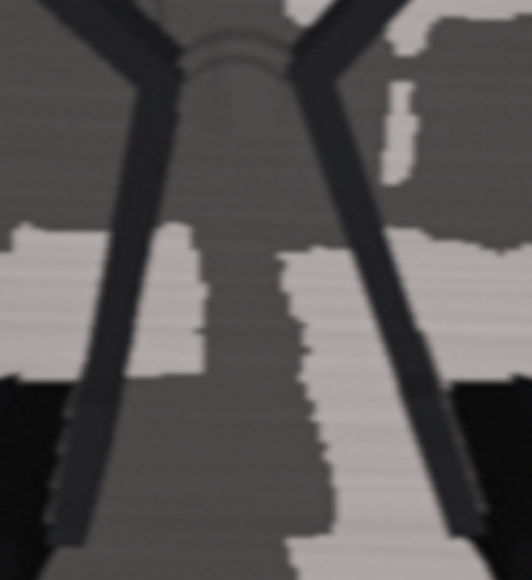

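Run:
```python
from h import *
s=robot.state();W=robot.capture("wrist");R=toolR(s);p=s["position"]
for d in (.13,.136,.142):
    q=un((0,0),1.5,(394,428));X=W["R"].T@(np.linalg.solve(W["mtx"],[*q,1])*d-W["t"]);l=R.T@(X-p);print(d,X.round(4),l.round(4))
q=un((0,0),1.5,(384,192))
for z in (.15,.155,.16,.165,.17): print(z,ray(W,q,z).round(4), (R.T@(ray(W,q,z)-p)).round(4), ray(W,un((0,0),1.5,(394,428)),z).round(4))
```

```text
0.13 [0.5272 0.1539 0.1687] [ 0.0017 -0.0005 -0.0345]
0.136 [0.5235 0.1537 0.1636] [-0.002  -0.0005 -0.0294]
0.142 [0.5198 0.1536 0.1585] [-0.0056 -0.0005 -0.0243]
0.15 [0.5892 0.1597 0.15  ] [ 0.064  -0.0032 -0.0163] [0.5136 0.1532 0.15  ]
0.155 [0.5899 0.1597 0.155 ] [ 0.0647 -0.0031 -0.0213] [0.5173 0.1534 0.155 ]
0.16 [0.5906 0.1596 0.16  ] [ 0.0653 -0.0029 -0.0264] [0.5209 0.1536 0.16  ]
0.165 [0.5913 0.1595 0.165 ] [ 0.066  -0.0028 -0.0314] [0.5245 0.1538 0.165 ]
0.17 [0.5919 0.1595 0.17  ] [ 0.0666 -0.0027 -0.0364] [0.5281 0.154  0.17  ]
```

The clamp is now nearly level (pin gauge about 0.02 rad), with its lower lips hooked under the fixed flange, and the lips overlap the flange. The mouth is about 4 mm too far forward. I'll lower it 4 mm and draw it back 3.5 mm before releasing slowly.

```bash
python3 -m jog '[{"hand":0.045,"travel":[0,0,0.002],"turn":0},{"hand":0.045,"travel":[0,0,0.004],"turn":0},{"hand":0.045,"travel":[-0.0015,0,0.004],"turn":0},{"hand":0.045,"travel":[-0.0035,0,0.004],"turn":0},{"hand":0.045,"travel":[-0.0035,0,0.004],"turn":0}]'
python3 - <<'E'
from h import *
W=robot.capture("wrist");cv2.imwrite("pics/w26.png",cv2.resize(W["img"],None,fx=1.5,fy=1.5)[:,:,::-1])
S=robot.capture("scene")["img"];cv2.imwrite("pics/s26.png",cv2.resize(S[170:225,290:335,::-1],None,fx=10,fy=10,interpolation=cv2.INTER_NEAREST))
E
```

```text
time: 19.5
position: [0.5215, 0.1531, 0.1302]
eef_rot: [3.14, 0.009, 0.051]
wrist_force: [-0.4, 0.9, 0.1]
opening: 0.045
```

View pics/w26.png

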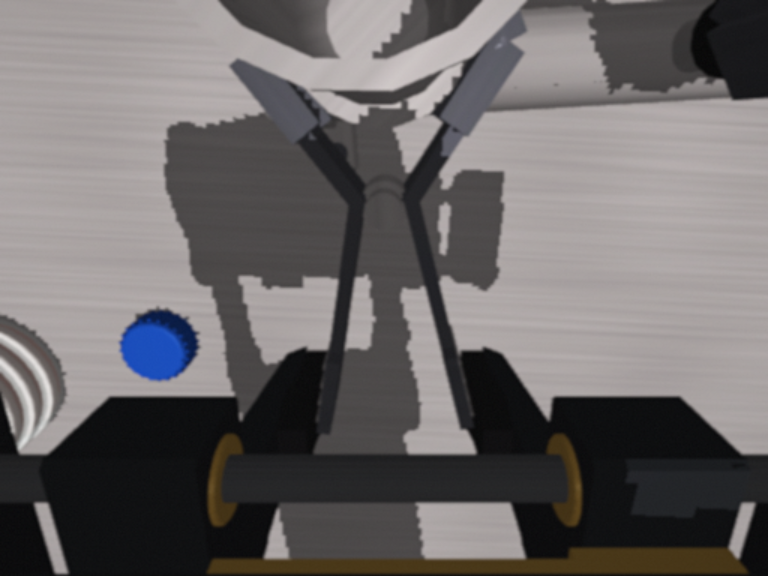

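View pics/s26.png

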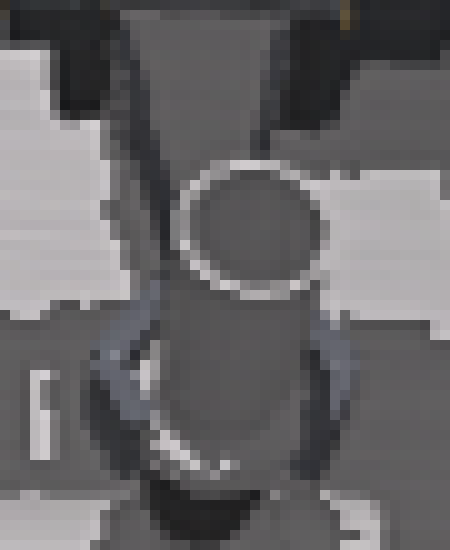

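Run:
```python
from h import *
s=robot.state();W=robot.capture("wrist");R=toolR(s);p=s["position"]
tl=lambda px,z:(R.T@(ray(W,un((0,0),1.5,px),z)-p)).round(4)
print("flange c", tl((375,122),.155)+[.022,0,0], "pin@.163",tl((384,192),.163))
cv2.imwrite("pics/w26c.png",cv2.resize(W["img"][0:160,140:370,::-1],None,fx=3.4,fy=3.4,interpolation=cv2.INTER_CUBIC))
```

```text
flange c [ 0.1039 -0.005  -0.0254] pin@.163 [ 0.0662 -0.0028 -0.0333]
```

View pics/w26c.png

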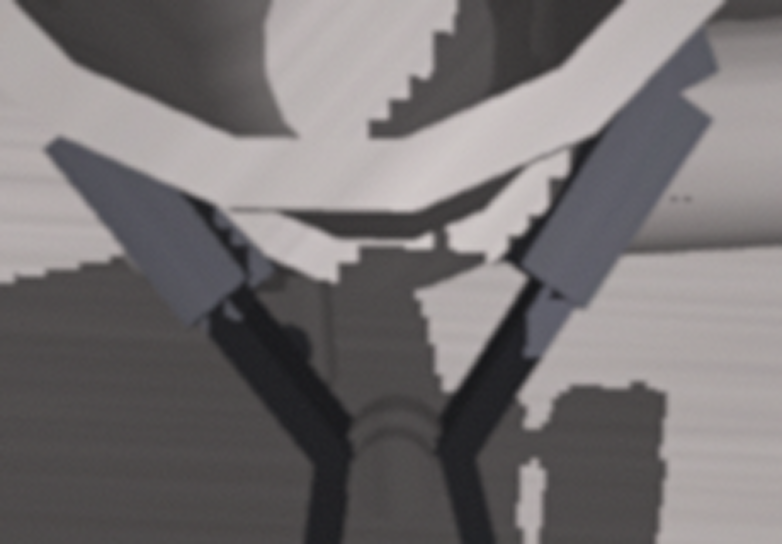

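The flange centre is at tool (0.104, -0.005) and the mouth at (0.104, -0.004), with the pin gauge level. I'll release slowly.

```bash
python3 -m jog '[{"hand":0.046,"travel":[0,0,0],"turn":0},{"hand":0.047,"travel":[0,0,0],"turn":0},{"hand":0.048,"travel":[0,0,0],"turn":0},{"hand":0.049,"travel":[0,0,0],"turn":0},{"hand":0.05,"travel":[0,0,0],"turn":0},{"hand":0.051,"travel":[0,0,0],"turn":0},{"hand":0.052,"travel":[0,0,0],"turn":0},{"hand":0.053,"travel":[0,0,0],"turn":0}]'
python3 - <<'E'
from h import *
W=robot.capture("wrist");cv2.imwrite("pics/w27.png",cv2.resize(W["img"],None,fx=1.5,fy=1.5)[:,:,::-1])
cv2.imwrite("pics/w27c.png",cv2.resize(W["img"][0:160,140:370,::-1],None,fx=3.4,fy=3.4,interpolation=cv2.INTER_CUBIC))
S=robot.capture("scene")["img"];cv2.imwrite("pics/s27.png",cv2.resize(S[170:225,290:335,::-1],None,fx=10,fy=10,interpolation=cv2.INTER_NEAREST))
E
```

```text
time: 20.65
position: [0.522, 0.1532, 0.1305]
eef_rot: [3.14, 0.008, 0.051]
wrist_force: [0.4, -0.9, 0.1]
opening: 0.0528
```

View pics/w27.png

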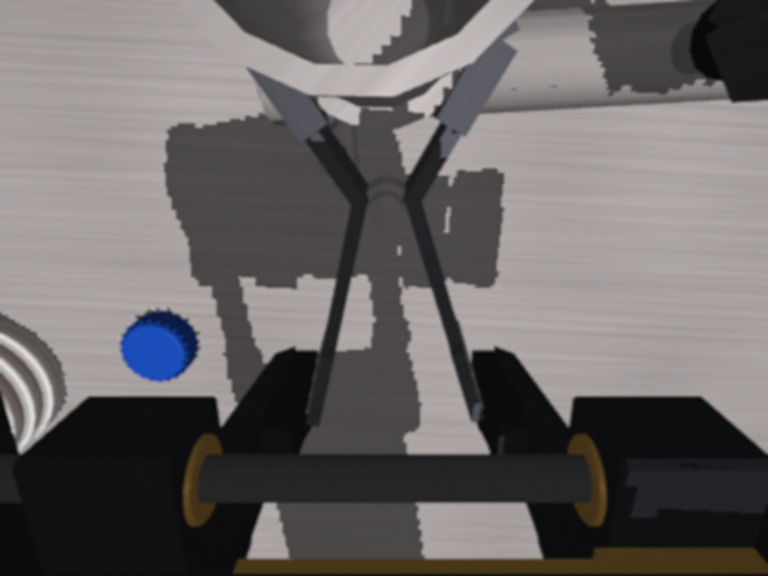

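View pics/s27.png

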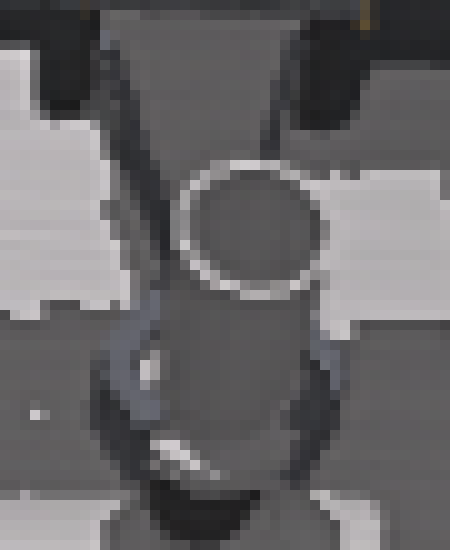

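View pics/w27c.png

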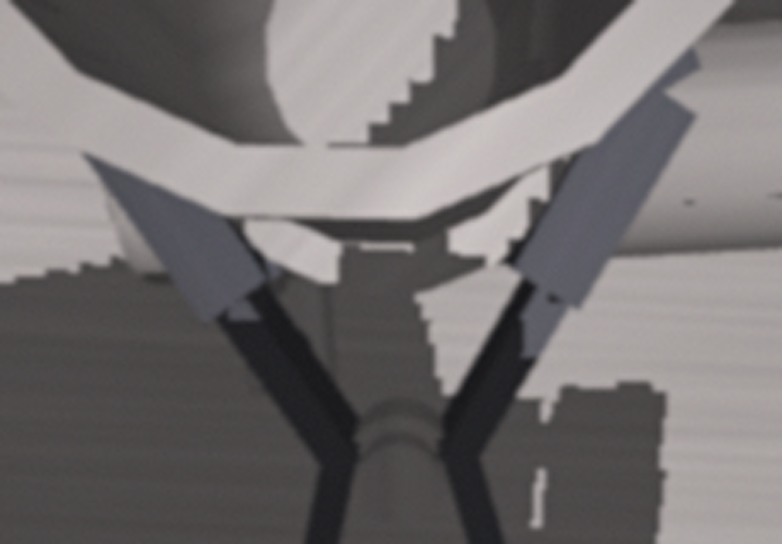

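```bash
python3 -m jog '[{"hand":0.054,"travel":[0,0,0],"turn":0},{"hand":0.055,"travel":[0,0,0],"turn":0},{"hand":0.056,"travel":[0,0,0],"turn":0},{"hand":0.058,"travel":[0,0,0],"turn":0},{"hand":0.06,"travel":[0,0,0],"turn":0},{"hand":0.065,"travel":[0,0,0],"turn":0},{"hand":0.075,"travel":[0,0,0],"turn":0},{"hand":0.088,"travel":[0,0,0],"turn":0}]'
python3 - <<'E'
from h import *
W=robot.capture("wrist");cv2.imwrite("pics/w28.png",cv2.resize(W["img"],None,fx=1.5,fy=1.5)[:,:,::-1])
cv2.imwrite("pics/w28c.png",cv2.resize(W["img"][0:160,140:370,::-1],None,fx=3.4,fy=3.4,interpolation=cv2.INTER_CUBIC))
S=robot.capture("scene")["img"];cv2.imwrite("pics/s28.png",cv2.resize(S[170:225,290:335,::-1],None,fx=10,fy=10,interpolation=cv2.INTER_NEAREST))
E
```

```text
time: 21.75
position: [0.5219, 0.1532, 0.1304]
eef_rot: [3.14, 0.009, 0.051]
wrist_force: [0.6, 0.1, 0.3]
opening: 0.083
```

View pics/w28.png

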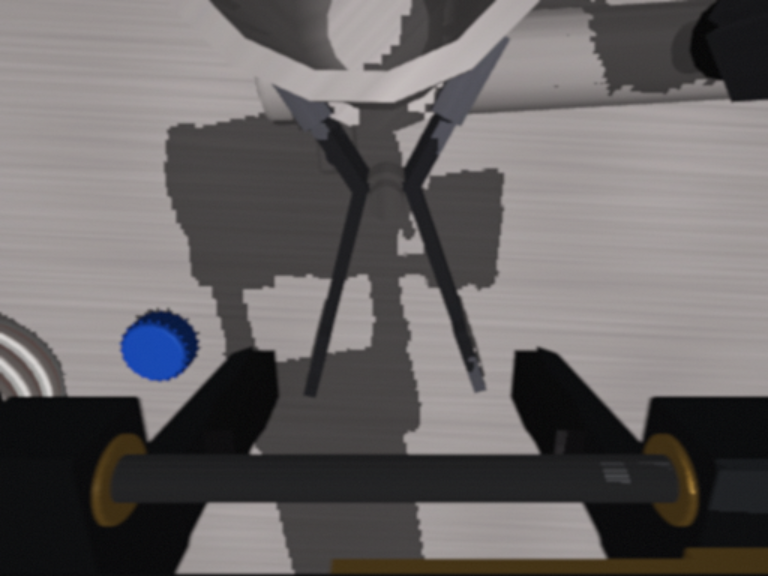

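View pics/s28.png

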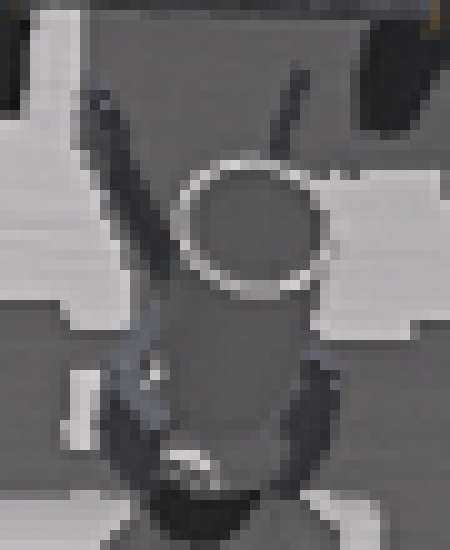

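View pics/w28c.png

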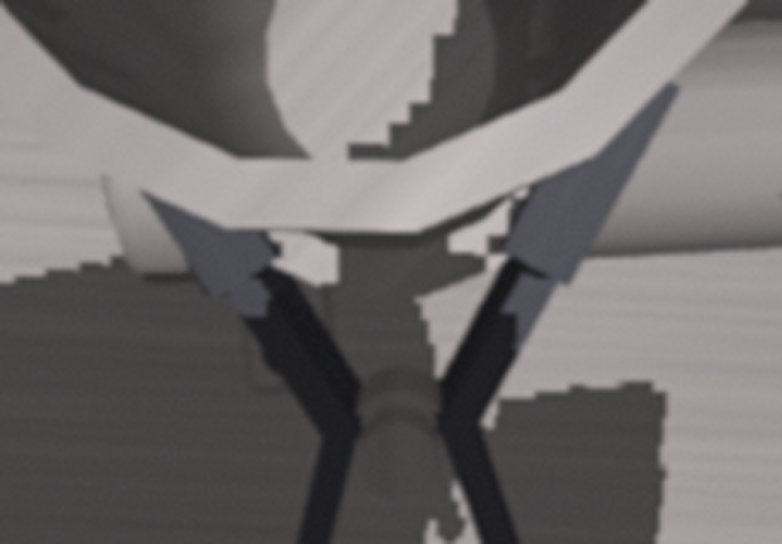

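Run:
```python
from h import *
s=robot.state();W=robot.capture("wrist")
cv2.imwrite("pics/w29.png",cv2.resize(W["img"][180:280,180:350,::-1],None,fx=4.5,fy=4.5,interpolation=cv2.INTER_CUBIC))
q=un((0,0),1.5,(394,388))
for d in (.138,.144,.148,.152): print(d,(W["R"].T@(np.linalg.solve(W["mtx"],[*q,1])*d-W["t"])).round(4))
for z in (.145,.15,.155,.16): print(z,ray(W,un((0,0),1.5,(385,172)),z).round(4),ray(W,q,z).round(4))
```

```text
0.138 [0.5301 0.1541 0.1544]
0.144 [0.5269 0.1539 0.1491]
0.148 [0.5248 0.1538 0.1456]
0.152 [0.5226 0.1537 0.1421]
0.145 [0.5911 0.1596 0.145 ] [0.5244 0.1538 0.145 ]
0.15 [0.5916 0.1595 0.15  ] [0.5274 0.154  0.15  ]
0.155 [0.5921 0.1594 0.155 ] [0.5305 0.1541 0.155 ]
0.16 [0.5925 0.1594 0.16  ] [0.5335 0.1543 0.16  ]
```

View pics/w29.png

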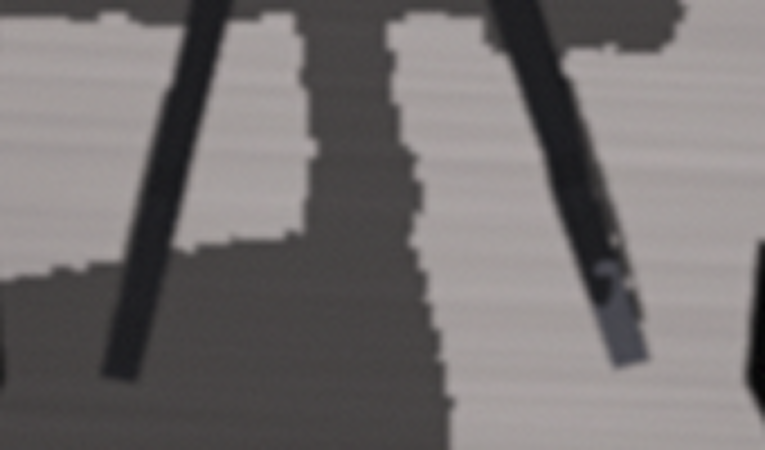

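The arm angle now looks about 0.06 and the tilt about 0.1. I'll lift clear and check from the same viewpoint as before.

```bash
python3 -m jog '[{"hand":0.088,"travel":[0,0,-0.03],"turn":0},{"hand":0.088,"travel":[0,0,-0.07],"turn":0},{"hand":0.088,"travel":[0,0,-0.11],"turn":0},{"hand":0.088,"travel":[-0.02,0,-0.15],"turn":0},{"hand":0.088,"travel":[-0.04,0,-0.168],"turn":0},{"hand":0.088,"travel":[-0.04,0,-0.168],"turn":0},{"hand":0.088,"travel":[-0.04,0,-0.168],"turn":0}]'
python3 - <<'E'
from h import *
import pickle
s=robot.state();W=robot.capture("wrist");S=robot.capture("scene");T=robot.capture("top");pickle.dump((s,W,S,T),open("vc.pkl","wb"))
cv2.imwrite("pics/vc.png",cv2.resize(W["img"][0:150,205:305,::-1],None,fx=5,fy=4,interpolation=cv2.INTER_CUBIC))
cv2.imwrite("pics/sc.png",cv2.resize(S["img"][170:225,245:335,::-1],None,fx=8,fy=8,interpolation=cv2.INTER_NEAREST))
cv2.imwrite("pics/tc.png",cv2.resize(T["img"][:,:,::-1][140:240,165:265],None,fx=6,fy=6,interpolation=cv2.INTER_CUBIC))
E
```

```text
time: 22.78
position: [0.4834, 0.1514, 0.2979]
eef_rot: [3.14, 0.009, 0.051]
wrist_force: [-0.0, -0.1, -0.9]
opening: 0.088
```

View pics/vc.png

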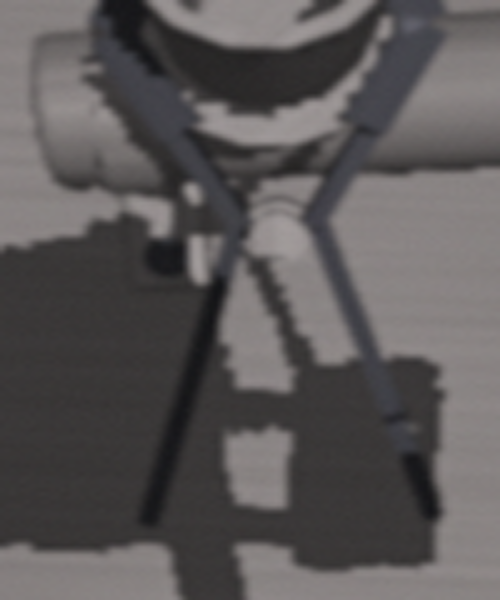

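View pics/sc.png

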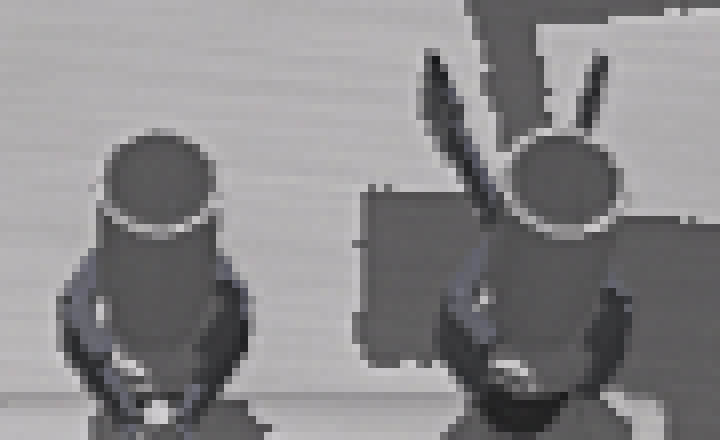

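View pics/tc.png

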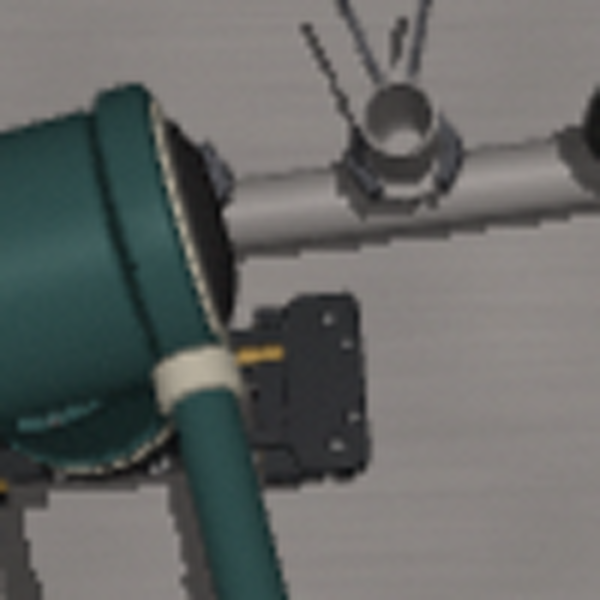

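Run:
```python
from h import *
import pickle
s,W,S,T=pickle.load(open("vc.pkl","rb"))
c=lambda p:((p[0]-245+.5)*8-.5,(p[1]-170+.5)*8-.5)
v=lambda p:((p[0]-205+.5)*5-.5,(p[1]+.5)*4-.5)
for dz in (0,-.003):
 for al in (0,.05,.1,.15,.2):
  F=np.array([.6255,.1615,.15+dz]);y=.07
  x=np.array([np.cos(y)*np.cos(al),np.sin(y)*np.cos(al),np.sin(al)]);l=np.array([-np.sin(y),np.cos(y),0]);zz=np.cross(x,l)
  sp=.030-65e-3*.055
  P=dict(rearR=F-x*.102-l*sp+zz*.013,rearL=F-x*.102+l*sp+zz*.013,pin=F-x*.038+zz*.013)
  print(dz,al,*[(k,np.round(c(proj(S,X))),np.round(v(proj(W,X)))) for k,X in P.items()])
print(np.round(v(proj(W,(.6255-.0219,.1595,.155)))),np.round(c(proj(S,(.6255,.1615,.232)))))
w=lambda p:un2((205,0),5,4,p);q=lambda p:un((245,170),8,p)
print(tri([(W,w((148,522))),(S,q((600,52)))]),tri([(W,w((433,518))),(S,q((432,50)))]))
```

```text
0 0 ('rearR', array([442.,  22.]), array([436., 524.])) ('rearL', array([610.,  26.]), array([138., 529.])) ('pin', array([532., 197.]), array([279., 214.]))
0 0.05 ('rearR', array([440.,  30.]), array([433., 523.])) ('rearL', array([608.,  34.]), array([141., 528.])) ('pin', array([532., 199.]), array([279., 218.]))
0 0.1 ('rearR', array([439.,  38.]), array([431., 521.])) ('rearL', array([606.,  43.]), array([144., 526.])) ('pin', array([531., 201.]), array([279., 221.]))
0 0.15 ('rearR', array([438.,  47.]), array([429., 518.])) ('rearL', array([604.,  52.]), array([146., 522.])) ('pin', array([530., 203.]), array([279., 224.]))
0 0.2 ('rearR', array([436.,  57.]), array([426., 514.])) ('rearL', array([602.,  61.]), array([148., 518.])) ('pin', array([529., 205.]), array([280., 226.]))
-0.003 0 ('rearR', array([441.,  27.]), array([434., 522.])) ('rearL', array([608.,  32.]), array([140., 527.])) ('pin', array([531., 202.]), array([279., 215.]))
-0.003 0.05 ('rearR', array([439.,  35.]), array([432., 521.])) ('rearL', array([606.,  39.]), array([143., 526.])) ('pin', array([531., 204.]), array([279., 219.]))
-0.003 0.1 ('rearR', array([438.,  43.]), array([429., 519.])) ('rearL', array([604.,  48.]), array([145., 524.])) ('pin', array([530., 206.]), array([279., 222.]))
-0.003 0.15 ('rearR', array([437.,  52.]), array([427., 516.])) ('rearL', array([602.,  57.]), array([147., 521.])) ('pin', array([529., 208.]), array([280., 225.]))
-0.003 0.2 ('rearR', array([435.,  62.]), array([425., 512.])) ('rearL', array([600.,  66.]), array([150., 517.])) ('pin', array([528., 210.]), array([280., 227.]))
[280. 133.] [562. 184.]
(array([0.5212, 0.18  , 0.1473]), np.float64(0.0005)) (array([0.5244, 0.1266, 0.145 ]), np.float64(0.0003))
```

```bash
python3 -m jog '[{"hand":0.088,"travel":[0,-0.05,0],"turn":0},{"hand":0.088,"travel":[0.0,-0.1,0],"turn":0},{"hand":0.088,"travel":[0.0,-0.148,0.03],"turn":0},{"hand":0.088,"travel":[0.0,-0.148,0.075],"turn":0},{"hand":0.088,"travel":[0.0,-0.148,0.075],"turn":0},{"hand":0.088,"travel":[0,-0.148,0.075],"turn":0}]'
python3 - <<'E'
from h import *
import pickle
s=robot.state();W=robot.capture("wrist");T=robot.capture("top");pickle.dump((s,W,T),open("vd.pkl","wb"))
cv2.imwrite("pics/vd.png",cv2.resize(W["img"],None,fx=1.5,fy=1.5)[:,:,::-1])
cv2.imwrite("pics/td.png",cv2.resize(T["img"][:,:,::-1][140:240,165:265],None,fx=6,fy=6,interpolation=cv2.INTER_CUBIC))
E
```

```text
time: 23.68
position: [0.4755, 0.2987, 0.2224]
eef_rot: [3.139, 0.011, 0.05]
wrist_force: [0.6, -0.2, 0.4]
opening: 0.0879
```

View pics/vd.png

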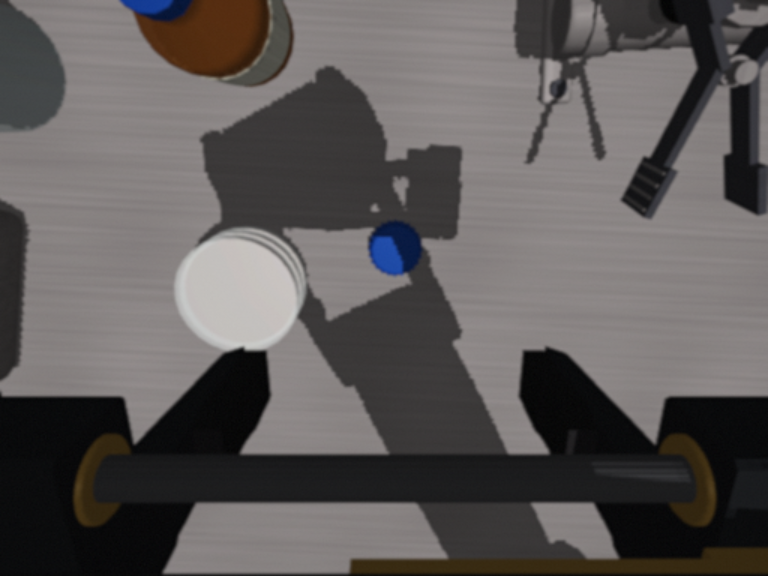

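View pics/td.png

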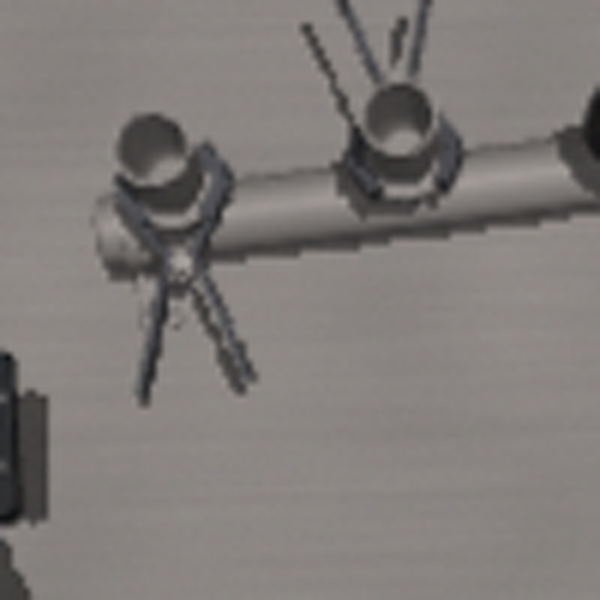

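Run:
```python
import pickle,cv2
s,W,T=pickle.load(open("vd.pkl","rb"))
cv2.imwrite("pics/vd2.png",cv2.resize(W["img"][0:150,392:512,::-1],None,fx=5,fy=4,interpolation=cv2.INTER_CUBIC))
```

```text
(no output)
```

View pics/vd2.png

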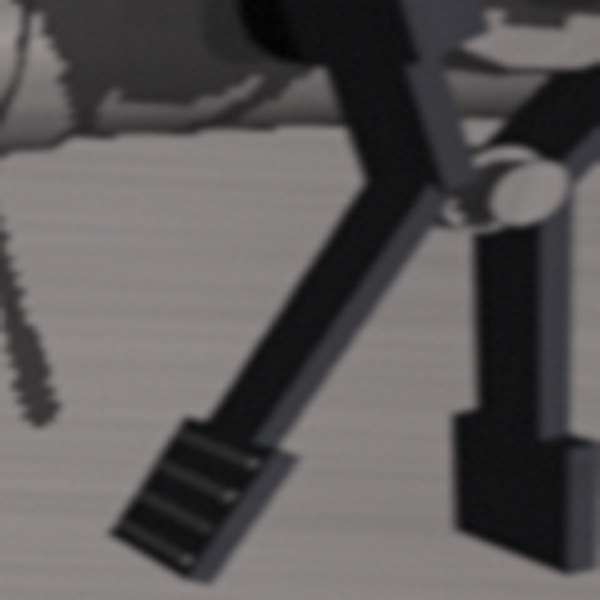

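Run:
```python
from h import *
import pickle
from scipy.spatial.transform import Rotation as Ro
s,W,T=pickle.load(open("vd.pkl","rb"))
u=lambda p:un2((392,0),5,4,p)
def arm(sgn,r,z,th,half=9):
    q=np.array([r,sgn*half]);a=-sgn*(.352-th)*-1
    # opening outward: rear end moves outward as th decreases
    a=-sgn*(.352-th)
    c,si=np.cos(a),np.sin(a);q=np.array([c*q[0]-si*q[1],si*q[0]+c*q[1]])
    return np.array([q[0],q[1],z])*1e-3
obs=[]
for sgn,P in ((1,[(190,575),(112,530),(185,420),(275,455)]),(-1,None)):
    if P:
        for (r,z),p in zip([(-68,26),(-68,0),(-44,0),(-44,26)],P): obs.append((sgn,r,z,9,u(p)))
for (r,z),p in zip([(-68,26),(-68,0),(-44,0),(-44,26)],[(568,570),(457,528),(455,412),(568,440)]): obs.append((-1,r,z,5,u(p)))
def pose(v): return Ro.from_euler('ZYX',v[3:6]),np.array(v[:3])
def res(v):
    Rr,t=pose(v);o=[]
    for sg,r,z,h,p in obs: o.extend(proj(W,t+Rr.apply(arm(sg,r,z,v[6],h)))-p)
    return np.array(o)
f=least_squares(res,[.588,.158,.135,.07,-.1,0,.06],x_scale=[.01]*3+[.1]*4)
J=f.jac;cov=np.linalg.inv(J.T@J)*2*f.cost/max(1,len(f.fun)-7)
print(f.x.round(4),np.sqrt(np.diag(cov)).round(4),"rms",np.sqrt(np.mean(f.fun**2)))
Rr,t=pose(f.x);print("mouth",t+Rr.apply([.038,0,.013]),"tilt",np.arccos(Rr.as_matrix()[2,2]))
print(f.fun.reshape(-1,2).round(1).tolist())
```

```text
[ 0.5881  0.156   0.1236  0.1013 -0.1541 -0.0079  0.038 ] [0.0006 0.0025 0.0038 0.0099 0.0154 0.019  0.0113] rms 0.639086556746522
mouth [0.62345723 0.15970434 0.14223171] tilt 0.1542857789086248
[[-0.2, 0.5], [0.2, 0.8], [0.4, -0.8], [-0.0, -1.1], [0.4, -0.4], [0.4, -0.6], [-0.8, 0.1], [-0.2, 1.4]]
```

```bash
cat > fit.py <<'E'
from h import *
import pickle
from scipy.spatial.transform import Rotation as Ro
def arm(sgn,r,z,th,half=9):
    q=np.array([r,sgn*half]);a=-sgn*(.352-th);c,si=np.cos(a),np.sin(a)
    return np.array([c*q[0]-si*q[1],si*q[0]+c*q[1],z])*1e-3
def fit(obs,shiftcams=()):
    # obs: (cam,sgn,r,z,half,px)  sgn 0 -> pin
    k=len(shiftcams)
    def P(v,o):
        Rr=Ro.from_euler('ZYX',v[3:6]);X=np.array([0,0,o[3]*1e-3]) if o[1]==0 else arm(*o[1:4],v[6],o[4])
        return v[:3]+Rr.apply(X)
    def res(v):
        r=[]
        for o in obs:
            d=proj(o[0],P(v,o))-o[5]
            for i,c in enumerate(shiftcams):
                if c is o[0]: d=d+v[7+2*i:9+2*i]
            r.extend(d)
        return np.array(r+list(np.array(v[7:])/3.))
    f=least_squares(res,[.588,.158,.135,.07,-.1,0,.06]+[0]*2*k,x_scale=[.01]*3+[.1]*4+[1]*2*k)
    J=f.jac;cov=np.linalg.inv(J.T@J)*max(.3,2*f.cost/max(1,len(f.fun)-len(f.x)))
    Rr=Ro.from_euler('ZYX',f.x[3:6]);print(f.x.round(4),np.sqrt(np.diag(cov)).round(4)[:7])
    print("mouth",(f.x[:3]+Rr.apply([.038,0,.013])).round(4),"tilt",np.arccos(Rr.as_matrix()[2,2]).round(3),"th",f.x[6].round(3));print(f.fun.round(1))
E
python3 - <<'E'
from fit import *
s,W,T=pickle.load(open("vd.pkl","rb"));_,_,S,_=pickle.load(open("vc.pkl","rb"))
u=lambda p:un2((392,0),5,4,p);q=lambda p:un((245,170),8,p);t=lambda p:un((165,140),6,p)
C=[(-68,26),(-68,0),(-44,0),(-44,26)]
o=[(W,1,*c,9,u(p)) for c,p in zip(C,[(190,575),(112,530),(185,420),(275,455)])]+[(W,-1,*c,5,u(p)) for c,p in zip(C,[(568,570),(457,528),(455,412),(568,440)])]
o2=[(S,-1,-68,26,7,q((432,50))),(S,1,-68,26,7,q((600,52))),(T,1,-68,26,7,t((143,402))),(T,-1,-68,26,7,t((249,385)))]
fit(o+o2);fit(o+o2,(W,))
fit(o2+o,(W,T,S))
E
```

```text
[ 0.5887  0.1589  0.1281  0.1053 -0.1539 -0.02    0.05  ] [0.0003 0.0008 0.0013 0.008  0.0128 0.0136 0.0053]
mouth [0.6241 0.1629 0.1467] tilt 0.155 th 0.05
[-0.2  1.   0.3  1.1  0.4 -1.1 -0.2 -1.3  0.3  0.2  0.3 -0.4 -0.7 -0.3
 -0.1  1.2 -0.3  0.5 -0.3  0.5 -0.4 -0.7  0.2 -0.2]
[ 0.5877  0.1589  0.1276  0.1042 -0.1499 -0.0179  0.0485  0.5271 -1.3867] [0.0009 0.001  0.0016 0.0079 0.0129 0.0145 0.0061]
mouth [0.6231 0.1628 0.1462] tilt 0.151 th 0.048
[-0.2  0.9  0.3  1.   0.3 -1.1 -0.2 -1.3  0.4  0.1  0.3 -0.4 -0.8 -0.2
 -0.2  1.2 -0.3  0.2 -0.3  0.2 -0.4 -0.4  0.2  0.1  0.2 -0.5]
[ 0.5884  0.1573  0.1256  0.1042 -0.1531 -0.0161  0.0447 -0.133  -0.0975
 -0.5225  0.2638  0.9763 -0.8347] [0.0014 0.002  0.0024 0.0076 0.0127 0.0141 0.007 ]
mouth [0.6237 0.1612 0.1442] tilt 0.154 th 0.045
[-0.2  0.1  0.1  0.  -0.3 -0.2  0.4  0.2 -0.2  0.7  0.3  0.9  0.4 -0.9
 -0.2 -1.2  0.3 -0.1  0.3 -0.5 -0.8 -0.1 -0.2  1.3 -0.  -0.  -0.2  0.1
  0.3 -0.3]
```

Fitting three views gives:

| Quantity | Fit | Limit |
|---|---|---|
| Mouth to axis | about 2 mm | 5 mm |
| Mouth height from joint plane | about -4 mm | ±6.5 mm |
| Tilt | 0.15 ± 0.013 rad | 0.2 rad |
| Arm angle | 0.05 rad | 0.02–0.08 rad |

All are within limits and the clamp isn't creeping, so I'll go to the valve.

Run:
```python
from h import *
s=robot.state();print(delta(s,(.605,-.168,.30),1.66))
```

```text
(array([ 0.1047,  0.4729, -0.0765]), np.float64(-1.6104))
```

```bash
python3 -m jog '[{"hand":0.06,"travel":[0,0,-0.05],"turn":0},{"hand":0.03,"travel":[0,0.02,-0.0775],"turn":-0.1},{"hand":0.0,"travel":[0,0.07,-0.0775],"turn":-0.28},{"hand":0,"travel":[0.0,0.12,-0.0775],"turn":-0.45},{"hand":0,"travel":[0.0,0.17,-0.0775],"turn":-0.63},{"hand":0,"travel":[0.0,0.22,-0.0775],"turn":-0.8},{"hand":0,"travel":[0.02,0.27,-0.0775],"turn":-0.98},{"hand":0,"travel":[0.04,0.32,-0.0775],"turn":-1.15}]' 20;  python3 - <<'E'
from h import *
s=robot.state();print(s["joints"],delta(s,(.605,-.168,.30),1.66))
E
```

```text
time: 24.78
position: [0.5339, -0.0208, 0.3044]
eef_rot: [-3.14, 0.002, 1.204]
wrist_force: [0.7, 0.1, 0.1]
opening: 0.01
[-8.46461163e-02 -3.70824852e-02  1.81668201e+00 -1.40950862e-03
  1.36447762e+00  2.82140417e-01] (array([-0.112 ,  0.1191,  0.0044]), np.float64(-0.4557))
```

```bash
python3 -m jog '[{"hand":0,"travel":[-0.035,0.04,0],"turn":-0.15},{"hand":0,"travel":[-0.075,0.08,0],"turn":-0.3},{"hand":0,"travel":[-0.112,0.119,0.004],"turn":-0.456},{"hand":0,"travel":[-0.112,0.119,0.004],"turn":-0.456},{"hand":0,"travel":[-0.112,0.119,0.004],"turn":-0.456}]';  python3 - <<'E'
from h import *
s=robot.state();print(delta(s,(.605,-.168,.30),1.66))
W=robot.capture("wrist");cv2.imwrite("pics/v1.png",cv2.resize(W["img"],None,fx=1.5,fy=1.5)[:,:,::-1])
S=robot.capture("scene");cv2.imwrite("pics/v1s.png",cv2.resize(S["img"][170:260,140:340,::-1],None,fx=4,fy=4,interpolation=cv2.INTER_CUBIC))
E
```

```text
time: 25.4
position: [0.6049, -0.1683, 0.3018]
eef_rot: [-3.141, 0.001, 1.658]
wrist_force: [0.2, 0.6, 0.8]
opening: 0.0006
(array([0.0003, 0.0001, 0.0018]), np.float64(-0.0023))
```

View pics/v1.png

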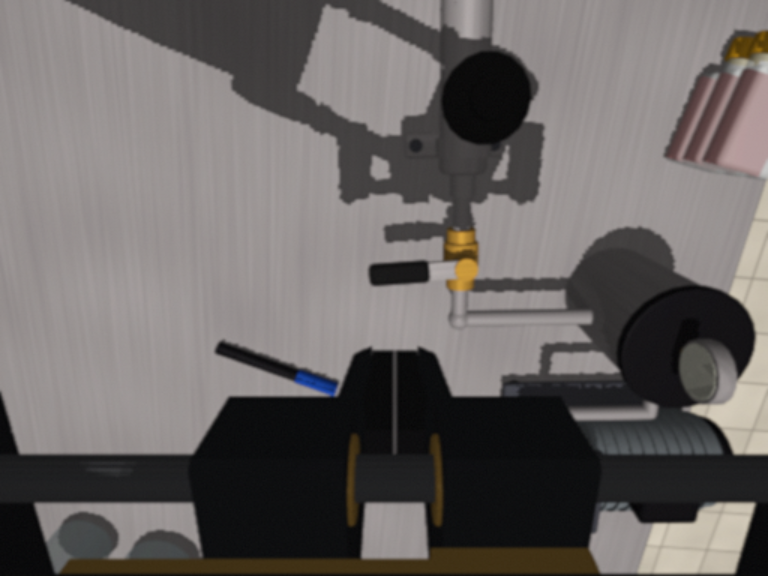

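View pics/v1s.png

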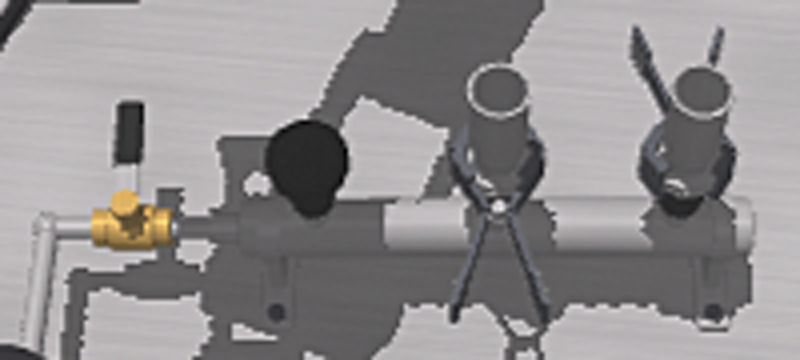

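Run:
```python
from h import *
s=robot.state();W=robot.capture("wrist");w=lambda p:un((0,0),1.5,p)
print("stem",ray(W,w((466,269)),.105).round(4),"end",ray(W,w((370,273)),.101).round(4),"inner",ray(W,w((428,271)),.101).round(4))
st=np.array([.660,-.190]);ex=np.array([.996,.089]);ey=np.array([-.089,.996]);R=toolR(s)
a,b=.0175,.011
for ph,cl in [(0,.008),(0,0),(.3,0),(.6,0),(.9,0),(1.2,0),(1.4,0),(1.57,0),(1.57,-.003)]:
    d=np.array([-np.cos(ph),-np.sin(ph)]);n=np.array([np.sin(ph),-np.cos(ph)])
    c=.052*d-n*(.009+a*abs(np.sin(ph))+b*abs(np.cos(ph))+cl)
    X=st+c[0]*ex+c[1]*ey
    print(ph,X.round(4),(R.T@(np.array([*X,.086])-s["position"])).round(4))
```

```text
stem [ 0.6591 -0.1819  0.105 ] end [ 0.5867 -0.1928  0.101 ] inner [ 0.631  -0.1872  0.101 ]
0 [ 0.6057 -0.1667] [0.0006 0.0013 0.2157]
0 [ 0.6064 -0.1747] [-0.0074  0.0013  0.2157]
0.3 [ 0.6025 -0.1869] [-0.0192 -0.0037  0.2157]
0.6 [ 0.6021 -0.2015] [-0.0337 -0.0054  0.2157]
0.9 [ 0.6067 -0.2172] [-0.0498 -0.0022  0.2157]
1.2 [ 0.6174 -0.2318] [-0.0653  0.0072  0.2157]
1.4 [ 0.6277 -0.2395] [-0.0739  0.0168  0.2157]
1.57 [ 0.6382 -0.2441] [-0.0794  0.0267  0.2157]
1.57 [ 0.6412 -0.2439] [-0.0794  0.0297  0.2157]
```

```bash
python3 -m jog '[{"hand":0,"travel":[0.006,0.001,0.05],"turn":0},{"hand":0,"travel":[0.006,0.001,0.1],"turn":0},{"hand":0,"travel":[0.006,0.001,0.14],"turn":0},{"hand":0,"travel":[0.006,0.001,0.18],"turn":0},{"hand":0,"travel":[0.006,0.001,0.205],"turn":0},{"hand":0,"travel":[0.006,0.001,0.215],"turn":0},{"hand":0,"travel":[0.006,0.001,0.215],"turn":0}]';  python3 - <<'E'
from h import *
S=robot.capture("scene");cv2.imwrite("pics/v2s.png",cv2.resize(S["img"][170:260,140:240,::-1],None,fx=6,fy=6,interpolation=cv2.INTER_CUBIC))
W=robot.capture("wrist");cv2.imwrite("pics/v2.png",cv2.resize(W["img"],None,fx=1.5,fy=1.5)[:,:,::-1])
E
```

```text
time: 26.42
position: [0.6048, -0.1604, 0.0867]
eef_rot: [-3.14, 0.001, 1.662]
wrist_force: [0.1, -1.1, -1.1]
opening: 0.0008
```

View pics/v2s.png

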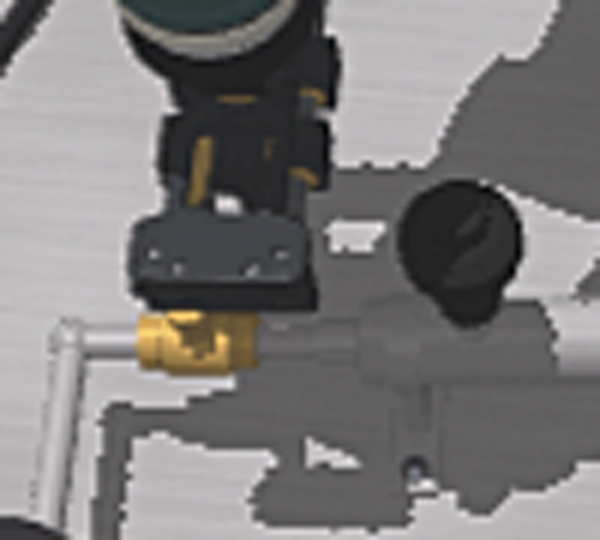

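View pics/v2.png

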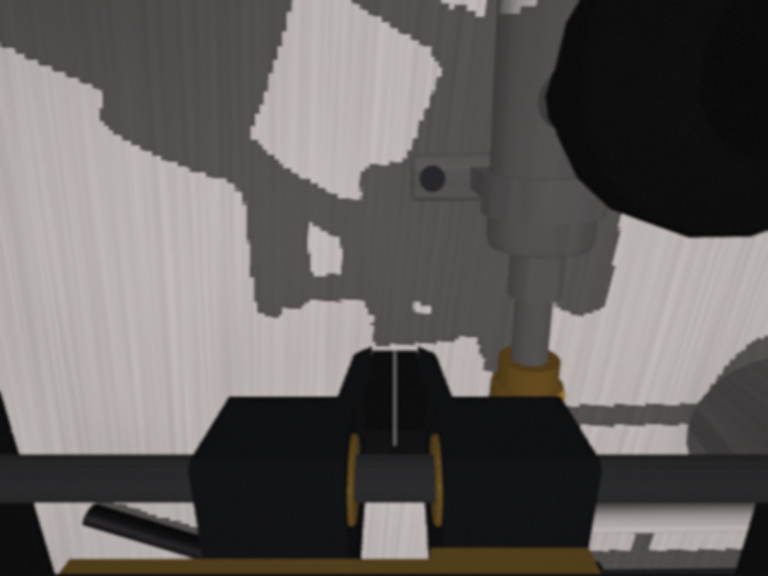

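```bash
python3 -m jog '[{"hand":0,"travel":[-0.0154,0,0],"turn":0},{"hand":0,"travel":[-0.021,-0.002,0],"turn":0},{"hand":0,"travel":[-0.027,-0.005,0],"turn":0},{"hand":0,"travel":[-0.035,-0.006,0],"turn":0},{"hand":0,"travel":[-0.042,-0.0064,0],"turn":0},{"hand":0,"travel":[-0.05,-0.005,0],"turn":0},{"hand":0,"travel":[-0.058,-0.0032,0],"turn":0},{"hand":0,"travel":[-0.058,-0.0032,0],"turn":0}]';  python3 - <<'E'
from h import *
s=robot.state()
S=robot.capture("scene");cv2.imwrite("pics/v3s.png",cv2.resize(S["img"][170:260,140:240,::-1],None,fx=6,fy=6,interpolation=cv2.INTER_CUBIC))
T=robot.capture("top");cv2.imwrite("pics/v3t.png",cv2.resize(T["img"][130:210,255:355,::-1],None,fx=6,fy=6,interpolation=cv2.INTER_CUBIC))
R=toolR(s)
for X in [(.6174,-.2318),(.6277,-.2395),(.6382,-.2441),(.6412,-.2439),(.6442,-.2437)]: print((R.T@(np.array([*X,.0865])-s["position"])).round(4))
E
```

```text
time: 27.52
position: [0.6082, -0.2204, 0.0882]
eef_rot: [3.141, 0.003, 1.661]
wrist_force: [-0.7, 0.4, -0.4]
opening: 0.0004
[-0.0122  0.0082  0.0017]
[-0.0208  0.0177  0.0018]
[-0.0263  0.0278  0.0018]
[-0.0264  0.0308  0.0018]
[-0.0265  0.0338  0.0018]
```

View pics/v3s.png

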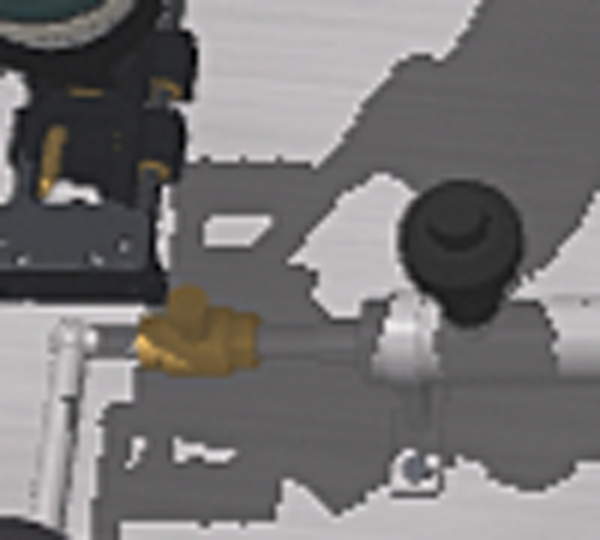

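View pics/v3t.png

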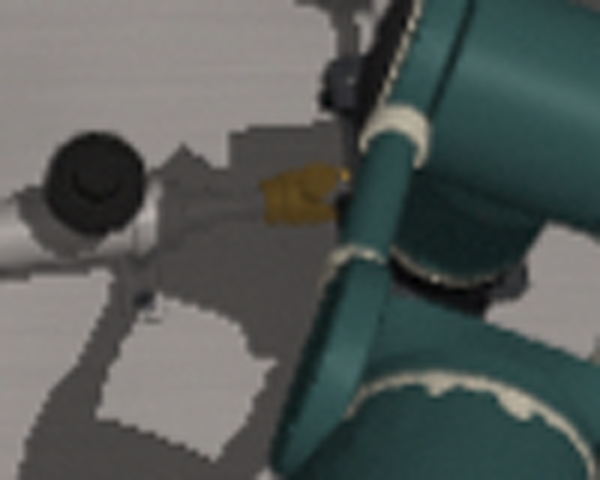

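```bash
python3 -m jog '[{"hand":0,"travel":[-0.006,0.004,0.001],"turn":0},{"hand":0,"travel":[-0.0122,0.008,0.0015],"turn":0},{"hand":0,"travel":[-0.0165,0.013,0.0015],"turn":0},{"hand":0,"travel":[-0.021,0.018,0.0015],"turn":0},{"hand":0,"travel":[-0.024,0.023,0.0015],"turn":0},{"hand":0,"travel":[-0.026,0.028,0.0015],"turn":0},{"hand":0,"travel":[-0.026,0.03,0.0015],"turn":0},{"hand":0,"travel":[-0.026,0.03,0.0015],"turn":0}]';  python3 - <<'E'
from h import *
W=robot.capture("wrist");cv2.imwrite("pics/v4.png",cv2.resize(W["img"],None,fx=1.5,fy=1.5)[:,:,::-1])
S=robot.capture("scene");cv2.imwrite("pics/v4s.png",cv2.resize(S["img"][170:260,140:240,::-1],None,fx=6,fy=6,interpolation=cv2.INTER_CUBIC))
E
```

```text
time: 28.62
position: [0.6409, -0.2435, 0.0871]
eef_rot: [3.14, 0.004, 1.661]
wrist_force: [-1.7, -0.0, 0.7]
opening: 0.0006
```

View pics/v4.png

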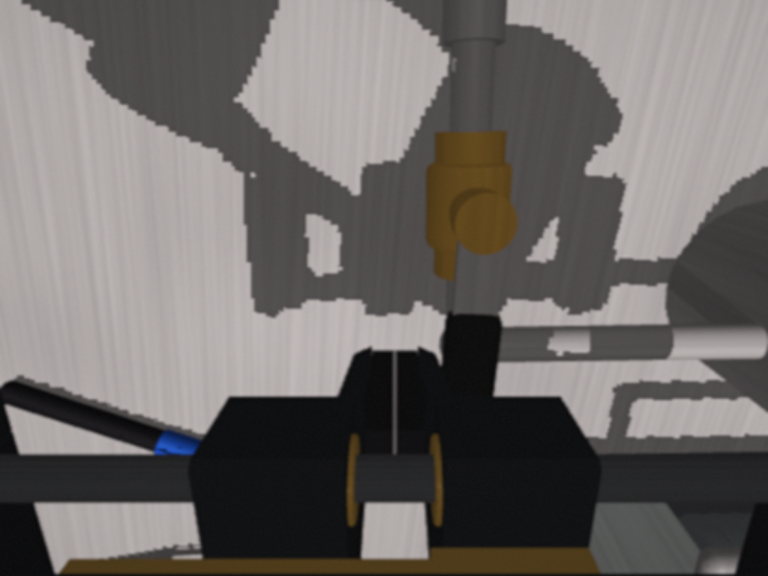

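View pics/v4s.png

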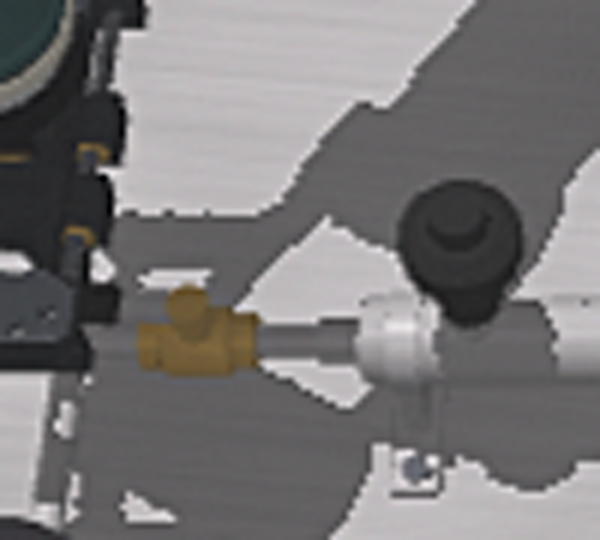

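Run:
```python
from h import *
W=robot.capture("wrist");w=lambda p:un((0,0),1.5,p)
for A,B in [((450,315),(443,390)),((501,318),(493,393))]:
    a=ray(W,w(A),.101);b=ray(W,w(B),.101);d=(b-a)[:2];ex=np.array([.996,.089]);ey=np.array([-.089,.996])
    print(a.round(4),b.round(4),"phi",np.arctan2(-(d@ey),-(d@ex)))
```

```text
[ 0.654  -0.2137  0.101 ] [ 0.6551 -0.2395  0.101 ] phi 1.5221533036817476
[ 0.6695 -0.2133  0.101 ] [ 0.6711 -0.2392  0.101 ] phi 1.5442026305839185
```

```bash
python3 -m jog '[{"hand":0,"travel":[0,0.002,0],"turn":0},{"hand":0,"travel":[0,0.004,0],"turn":0},{"hand":0,"travel":[0,0.004,0],"turn":0}]'
```

```text
time: 29.15
position: [0.6444, -0.2434, 0.0872]
eef_rot: [3.14, 0.004, 1.661]
wrist_force: [-3.3, -2.3, 0.9]
opening: 0.0006
```

```bash
python3 -m jog '[{"hand":0,"travel":[0,0.002,0],"turn":0},{"hand":0,"travel":[0,0.004,0],"turn":0},{"hand":0,"travel":[0,0.004,0],"turn":0}]'
python3 - <<'E'
from h import *
W=robot.capture("wrist");cv2.imwrite("pics/v5.png",cv2.resize(W["img"],None,fx=1.5,fy=1.5)[:,:,::-1])
E
```

```text
time: 29.52
position: [0.6447, -0.2435, 0.0871]
eef_rot: [-3.135, 0.003, 1.661]
wrist_force: [-13.2, -3.8, 6.8]
opening: 0.0002
```

View pics/v5.png

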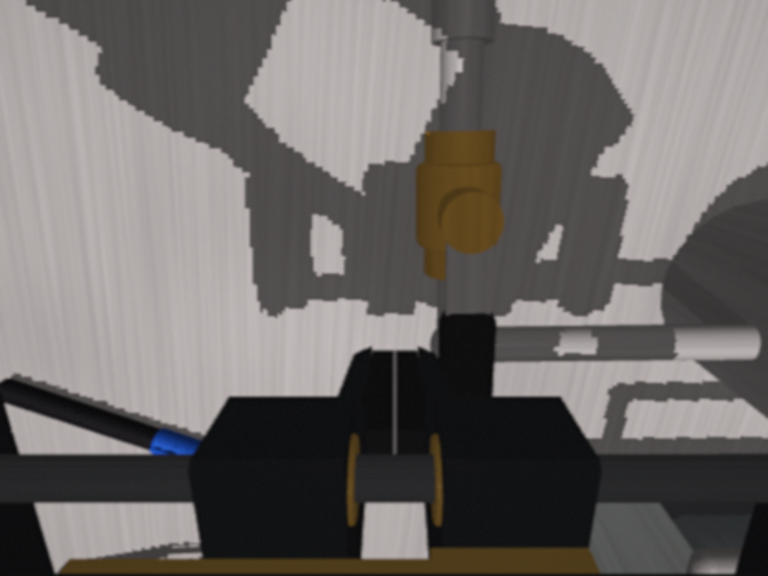

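The push force rose to 13 N with no further motion, so the lever is at its stop. I'll back off, rise, and make the final checks.

```bash
python3 -m jog '[{"hand":0,"travel":[0,-0.012,0],"turn":0},{"hand":0,"travel":[0,-0.02,0],"turn":0},{"hand":0,"travel":[0,-0.02,-0.05],"turn":0},{"hand":0,"travel":[0,-0.02,-0.1],"turn":0},{"hand":0,"travel":[0,-0.04,-0.16],"turn":0},{"hand":0,"travel":[0,-0.08,-0.19],"turn":0},{"hand":0,"travel":[0,-0.12,-0.19],"turn":0},{"hand":0,"travel":[0,-0.12,-0.19],"turn":0}]'
python3 - <<'E'
from h import *
import pickle
S=robot.capture("scene");T=robot.capture("top");pickle.dump((S,T),open("ve.pkl","wb"))
cv2.imwrite("pics/v6s.png",cv2.resize(S["img"][170:260,140:340,::-1],None,fx=4,fy=4,interpolation=cv2.INTER_CUBIC))
cv2.imwrite("pics/v6t.png",cv2.resize(T["img"][140:240,165:345,::-1],None,fx=4.4,fy=4.4,interpolation=cv2.INTER_CUBIC))
cv2.imwrite("pics/v6sc.png",cv2.resize(S["img"][170:225,245:335,::-1],None,fx=8,fy=8,interpolation=cv2.INTER_NEAREST))
cv2.imwrite("pics/v6tf.png",T["img"][:,:,::-1])
E
```

```text
time: 30.58
position: [0.5249, -0.2536, 0.2791]
eef_rot: [-3.137, 0.004, 1.66]
wrist_force: [0.7, -1.0, 0.4]
opening: 0.0004
```

View pics/v6s.png

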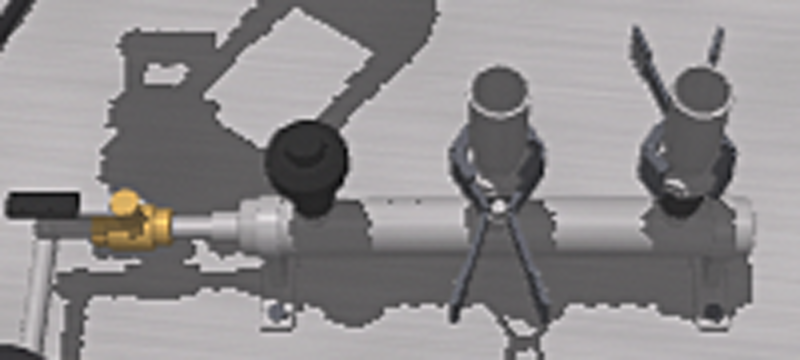

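View pics/v6t.png

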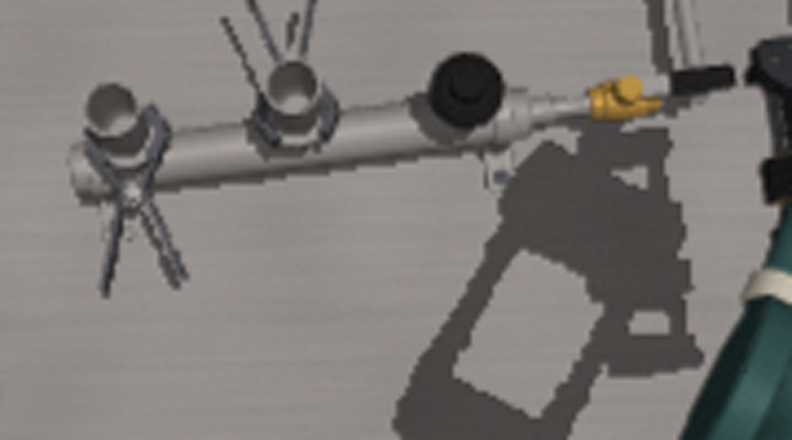

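View pics/v6sc.png

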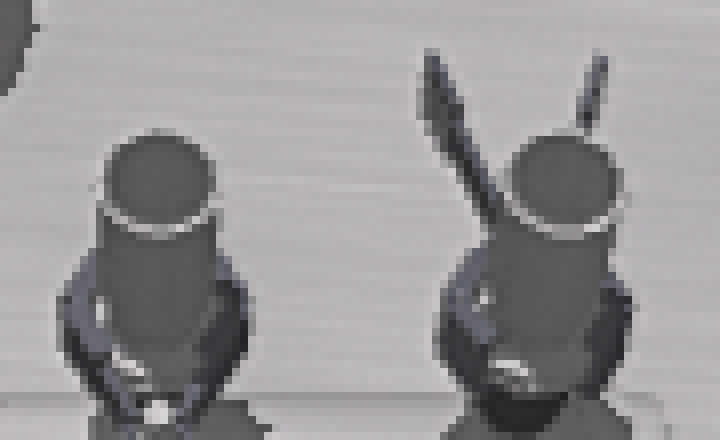

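Run:
```python
from rig import robot
print(robot.sign_off())
```

```text
the job is handed in; nothing more can be done
None
```

The clamp is on the loose funnel's joint (the +y support) and released. The vacuum valve is turned to its stop, and I have handed the job in (last reading 30.6 s, just before). `sign_off()` gives no verdict, so success is judged only from my own measurements.

- **First try:** the clamp sagged when I let go and sat badly, with the arms at about 0.1 rad.
- **Failed fix:** I held the handles lightly and lifted them. That tipped the funnel, by roughly 0.13–0.18 rad (limit 0.3). I lowered it straight away and it went back to its place.
- **Repair:** I gripped the handles again, opened the jaws partly, levelled the clamp under the support's flange and let go slowly.

| Check (three camera views) | Measured | Limit |
|---|---|---|
| Mouth to funnel axis | about 2 mm | 5 mm |
| Mouth height from joint plane | about -3 to -6 mm | ±6.5 mm |
| Clamp tilt | about 0.15 ± 0.015 rad | 0.2 rad |
| Arm angle | about 0.05 rad | 0.02–0.08 rad |

- **Thin margins:** tilt and mouth height are inside their limits but not by much. A rougher tilt gauge gave about 0.10 rad, and one fit from a single view put the mouth about 8 mm low, ± 4 mm. The clamp did not creep between its release and the last pictures, and the funnel stands upright.
- **Valve:** I pushed until the force reached 13 N with no further movement. The lever measured about 1.53 rad just before that last push, and the final pictures show it in line with the tube.
- **Bystanders:** I saw none of them move, but I did not measure their positions at the end. The arm was clear of everything when I handed in.

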